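# Change over a culture jar with a swing-arm screw lid

### The job

Change over the culture jar: unscrew its lid fully by the orange bar, only then swing the lid arm well clear to the left, put the red-capped used pot upright in the yellow tray, and stand every white-capped sample pot upright on the jar's floor. Then swing the arm fully back over the jar and, once it is home, screw the lid fully down again. Leave the blue-capped control pots where they are.

Things in the scene. Friction and masses are not known exactly. Their poses are not given: they have to be found in the camera images.
- jar: culture jar, fixed to the bench: round clear-walled open pot, outside diameter 150 mm, inside diameter 140 mm, inner floor 10 mm above its origin, rim 68 mm above it. Origin: on the jar's axis at bench level. A 32 mm steel hinge post stands 155 mm from the jar's axis along the jar's own +x (roughly away from the robot).
- swing (a joint): angle of the flat aluminium arm that carries the jar's lid, rad. 0 = against its stop with the lid right over the jar; grows as the arm swings clockwise seen from above (the lid goes to the robot's left), up to a stop at 1.6. It stays where it is left (hinge friction about 0.15 N m). The arm is a beam 24 mm wide, 88 to 100 mm above the bench.
- swing_hinge (a point): point on the vertical hinge axis of the arm, 94 mm above the bench.
- swing_eye (a point): point on the arm where the lid's spindle passes through it, 155 mm from the hinge axis; over the jar's axis when joint swing is 0. 94 mm above the bench.
- swing_peg (a point): handle for swinging the arm: upright blue round peg on the arm's free end, 20 mm diameter, from 100 to 142 mm above the bench, 240 mm from the hinge axis; the point is on its axis 125 mm above the bench. It may turn within the fingers as the arm swings.
- lid (a joint): turn of the jar's captive screw lid relative to the arm, rad: 0 = screwed fully down, grows as it is turned anticlockwise seen from above, up to a stop at 1.35 = fully unscrewed. It rises 6 mm in 1.3 rad, needs about 0.12 N m and stays where it is left. At the start it is anywhere from 0 to 0.2. The lid is a round steel disc, 158 mm diameter, 12 mm thick, hung under the arm; its underside is 68 mm above the bench when screwed down.
- lid_bar (a point): centre of the orange grip bar for turning the lid, on the lid's spindle above the arm: 72 mm long, 18 mm wide, 24 mm tall (12 mm above and below this point, which is 124 mm above the bench when screwed down, 130 mm when unscrewed). Its length lies along this point's own y axis: square across the arm when joint lid is 0, 0.2 to 0.3 rad off the arm's line when unscrewed.
- used: used indicator pot: same pot with a red cap and dark contents, standing in the jar within 30 mm of its axis at the start. 36 mm diameter (solid outline), 46 mm tall, about 50 g; origin at the centre of its underside, z up its axis.
- tray: yellow open discard tray, fixed to the bench: 150 mm (its x) by 120 mm (its y), 25 mm tall, walls 4 mm thick, floor 4 mm thick. Origin: centre of its underside.
- control1: control pot with a blue cap: a bystander among the samples. 36 mm diameter (solid outline), 46 mm tall, about 50 g; origin at the centre of its underside, z up its axis.
- control2: second blue-capped control pot, a bystander. 36 mm diameter (solid outline), 46 mm tall, about 50 g; origin at the centre of its underside, z up its axis.
- sample1: sample pot 1: screw-capped clear pot with a white cap and amber contents, standing on the bench to the robot's right. 36 mm diameter (solid outline), 46 mm tall, about 50 g; origin at the centre of its underside, z up its axis. Not every sample is there in every run.
- sample2: sample pot 2: screw-capped clear pot with a white cap and amber contents, standing on the bench to the robot's right. 36 mm diameter (solid outline), 46 mm tall, about 50 g; origin at the centre of its underside, z up its axis. Not every sample is there in every run.
- sample3: sample pot 3: screw-capped clear pot with a white cap and amber contents, standing on the bench to the robot's right. 36 mm diameter (solid outline), 46 mm tall, about 50 g; origin at the centre of its underside, z up its axis. Not every sample is there in every run.
- sample4: sample pot 4: screw-capped clear pot with a white cap and amber contents, standing on the bench to the robot's right. 36 mm diameter (solid outline), 46 mm tall, about 50 g; origin at the centre of its underside, z up its axis. Not every sample is there in every run.
There are look-alikes about, which are no part of the job. What is shaped like the sample3 but brown or turquoise is not meant.

How it is judged (in metres and radians):
On the way, in this order (a step that is already met when the one before it is completed fails the run):
1. the lid is unscrewed while the arm is still over the jar (value of joint lid above 1.1 rad and value of joint swing below 0.15 rad), for 0.2 s.
2. the arm is swung clear of the jar (value of joint swing above 1.1 rad), for 0.2 s.
3. with the arm clear, the used pot stands in the tray and every sample present stands in the jar (value of joint swing above 1 rad and horizontal distance between each of sample1, sample2, sample3, sample4 and jar below 0.058 m and z of each of sample1, sample2, sample3, sample4 in the frame of jar below 0.02 m and angle between each of sample1, sample2, sample3, sample4, used's own z axis and vertical below 0.25 rad and linear speed of each of sample1, sample2, sample3, sample4, used below 0.03 m/s and x of used in the frame of tray between -0.07 and 0.07 m and y of used in the frame of tray between -0.055 and 0.055 m and z of used in the frame of tray below 0.02 m), for 0.3 s.
4. the arm is swung back over the jar, lid still unscrewed (value of joint swing below 0.06 rad and value of joint lid above 0.9 rad), for 0.2 s.
5. the lid is screwed down (value of joint lid below 0.12 rad and value of joint swing below 0.06 rad), for 0.2 s.
At the end, for the whole second after the job is handed in: The arm is home over the jar (within 0.06 rad) and the lid screwed down (within 0.12 rad); every sample present stands upright (within 0.25 rad) on the jar's floor inside its wall; the used pot stands upright in the tray; all at rest; the control pots are upright and within 30 mm of where they were (all of step 5 and horizontal distance between each of sample1, sample2, sample3, sample4 and jar below 0.058 m and z of each of sample1, sample2, sample3, sample4 in the frame of jar below 0.02 m and angle between each of sample1, sample2, sample3, sample4, used, control1, control2's own z axis and vertical below 0.25 rad and linear speed of each of sample1, sample2, sample3, sample4, used below 0.03 m/s and x of used in the frame of tray between -0.07 and 0.07 m and y of used in the frame of tray between -0.055 and 0.055 m and z of used in the frame of tray below 0.02 m and distance of each of control1, control2 from where it was at the start of the episode below 0.03 m); the robot touches nothing.
It fails at once if the arm is swung away or back (more than 0.2 rad from home) while the lid is not unscrewed (under 0.9 rad) (value of joint swing above 0.2 rad and value of joint lid below 0.9 rad).
It fails at once if a control pot is moved more than 30 mm or tipped over (distance of any of control1, control2 from where it was at the start of the episode above 0.03 m or angle between any of control1, control2's own z axis and vertical above 0.5 rad).
Of sample1, sample2, sample3, sample4 only 2 to 4 are there at a start; the rules pass over those that are not, and their reading is None.
At some moment in a run one of sample1, sample2, sample3, sample4 may be knocked a few centimetres aside while the robot is not near it.
It also fails if it takes over 210 s, if anything falls off the work surface, if the arm or the gripper's body presses on something with over 40 N, if the wrist force passes 120 N, or if a joint passes its speed limit or range.

### The arm

A 7-joint arm with a two-finger parallel gripper is mounted at the origin on the work surface. World frame = base frame: x ahead of the robot, y to its left, z up, the work surface at z = 0. Lengths are in mm, angles in rad, forces in N, time in s.
With the tool pointing down it reaches from about 400 to 900 mm from the base axis. Payload 5.5 kg.
Tool frame: the origin (TCP) lies on the front face of the gripper's body, between the roots of the fingers; the fingertips stand 73 mm ahead of it and the grasp point (between the pads) lies 54 mm ahead of it (manip.tip_extent is the distance from the TCP to the fingertips, in mm); z points along the fingers, y is the direction in which the jaws open and shut (so a half turn about z gives the same grasp; the last joint's range is limited). The gripper opens to 85 mm and grips with 20 to 120 N. Pads are 22 mm wide; open, the fingers measure 114 mm over their backs; the gripper's body (76 mm by 85 mm) begins 54 mm behind the grasp point. The pads swing forward as they close: fully open they stand 13 mm farther back than shut.
Start: joints at [-0.927, 0.501, -0.427, 1.55, 0.221, 1.138, -0.21], TCP at [241.546, 603.451, 303.91] pointing down, gripper open.
Joint ranges: [-2.88, 2.88], [-0.31, 2.03], [-1.54, 1.56], [0.2, 2.42], [-1.41, 4.55], [0.19, 2.02], [-2.57, 2.57]. Speed limits (rad/s): [2.57, 2.57, 3.14, 3.14, 3.14, 3.14, 3.14].

### API

Orientations are given as a rotation vector (axis times angle).
In Python, from cell import manip, vision gives the robot as it stands. The module is installed in compiled form; this text tells all that it offers.
- The arm moves only by the shell command python3 -m pendant 'ROWS'. ROWS is a JSON object of lists of equal length, an entry for each row: "fingers": the opening, from 0 (shut) to 1 (fully open); "dp": the shift along the tool's x, y, z in mm, a list of three; "spin": the turn about the tool's z in rad. A call has 1 to 12 rows; each row shifts and turns the commanded pose from where the row before left it, along the tool's axes as they then stand; what a row does not reach is not made up. A row lasts 1/8 s, in which the tool goes at most 62.5 mm and 10.7 degrees, less where a joint would pass 70% of its speed; a pose out of reach is approached as far as the arm can. A call is refused whole if a number of a shift passes 62.5 or a number of a turn 0.188, either way. A call with a gripper value outside its range is refused whole. The fingers move at their own pace and stop on an object; the grip force is fixed at half the most. Time passes only in rows, so rows that do not move let the fingers close. It gives the time, the measured TCP pose, the force and the opening at its end, in the units of the state.
- manip.state(): the state, without advancing time (a new reading comes with each control period).
- vision.get_image(name): name is "scene" or "side" or "wrist"; returns a dict with "color" (384x512x3 uint8, red, green, blue), "vertical_fov" (degrees; the focal length in pixels is half the picture's height over the tangent of half this angle, whatever the lens; pixels are square), "cx", "cy" (the principal point, pixels), "R" (3x3) and "t" (3): a world point X has camera coordinates R X + t. Camera axes: x right, y down, z forward; pixel columns grow to the right and rows downward; lengths in mm; the calibration is good to about 2 mm. A picture is of the moment at which its call begins. There is no depth.
- manip.hand_in(): hands the job in, once; it reports no verdict.
The state is a dict: "t": time; "qpos": joint angles; "qd": joint speeds; "tau": joint torques, N m; "tool_pos": TCP position; "eef_rot": TCP orientation; "force": force on the tool from outside, world axes, zero at the start; "wrist_torque": the same for the moment, N m; "gripper_width": finger opening in mm.
Only numpy, scipy, OpenCV 4.12 (cv2) and the standard library are available. Lean on these libraries where they do the work, as an engineer would, in place of code of your own. Each camera call takes 0.05 s, during which the arm holds its last target.

## Working session

There is one attempt and no reset: what is moved stays moved. The work goes in short steps, Python scripts to look and compute and a shell command to move; the robot and the scene stay as the last step left them, time stands still between calls to the robot, and variables do not carry over. Pictures are saved under pics/ and viewed, and the job is handed in when it is done.

```bash
mkdir -p pics; cat > h.py <<'E'
import numpy as np, cv2
from cell import manip, vision
def snap(tag,names=("scene","side","wrist")):
    out={}
    for n in names:
        im=vision.get_image(n); out[n]=im
        cv2.imwrite(f"pics/{tag}_{n}.png",im["color"][:,:,::-1])
        np.savez(f"pics/{tag}_{n}.npz",**im)
    return out
def load(tag,n):
    d=np.load(f"pics/{tag}_{n}.npz"); return {k:d[k] for k in d.files}
def crop(tag,n,x0,y0,x1,y1,s):
    im=cv2.imread(f"pics/{tag}_{n}.png")[y0:y1,x0:x1]
    im=cv2.resize(im,None,fx=s,fy=s,interpolation=cv2.INTER_CUBIC)
    cv2.imwrite(f"pics/{tag}_{n}_c{x0}_{y0}.png",im)
def f(im): return im["color"].shape[0]/2/np.tan(np.radians(float(im["vertical_fov"]))/2)
def pix2z(im,u,v,z):
    d=np.array([(u-im["cx"])/f(im),(v-im["cy"])/f(im),1.]); R=im["R"];t=im["t"]
    c=-R.T@t; w=R.T@d; return c+w*(z-c[2])/w[2]
def proj(im,X):
    p=im["R"]@np.array(X,float)+im["t"]; return np.array([im["cx"]+f(im)*p[0]/p[2],im["cy"]+f(im)*p[1]/p[2]])
def st():
    s=manip.state(); print({k:np.round(s[k],3).tolist() for k in ("t","tool_pos","eef_rot","force","gripper_width","qpos")})
    return s
E
python3 - <<'E'
from h import *
st()
o=snap("a")
for n in o: print(n,o[n]["vertical_fov"],o[n]["cx"],o[n]["cy"],np.round(-o[n]["R"].T@o[n]["t"]),np.round(o[n]["R"],2).tolist())
E
```

```text
{'t': 0.0, 'tool_pos': [241.415, 602.896, 302.815], 'eef_rot': [-0.594, -3.084, 0.003], 'force': [0.108, 0.034, -0.074], 'gripper_width': 85.569, 'qpos': [-0.927, 0.502, -0.427, 1.551, 0.221, 1.138, -0.21]}
scene 45.43407361198171 257.6100292264156 200.14577969516418 [1105. -739.  670.] [[0.75, 0.66, -0.01], [0.37, -0.43, -0.83], [-0.55, 0.61, -0.56]]
side 46.58034312718451 253.19315352420102 195.51528942967474 [ 496. -834.  948.] [[0.99, -0.1, -0.0], [-0.08, -0.78, -0.62], [0.06, 0.62, -0.79]]
wrist 65.49262821626532 259.95921754455077 186.38066120550255 [175. 631. 373.] [[0.37, 0.93, -0.0], [0.89, -0.36, 0.28], [0.26, -0.11, -0.96]]
```

View pics/a_scene.png

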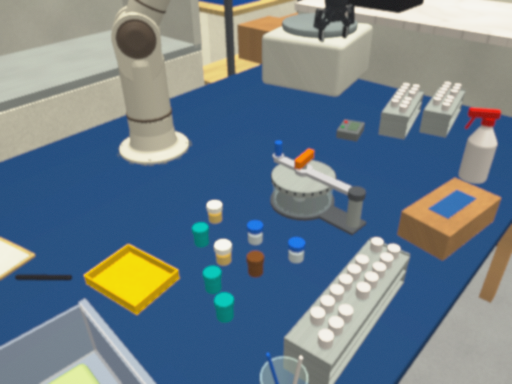

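View pics/a_side.png

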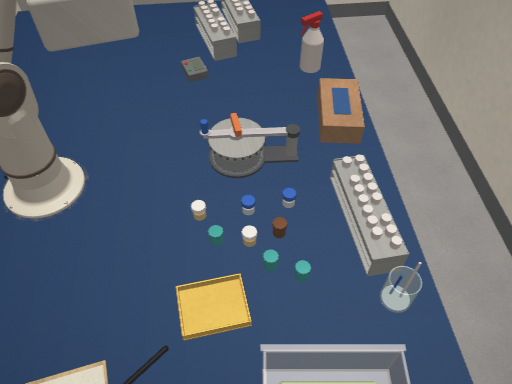

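View pics/a_wrist.png

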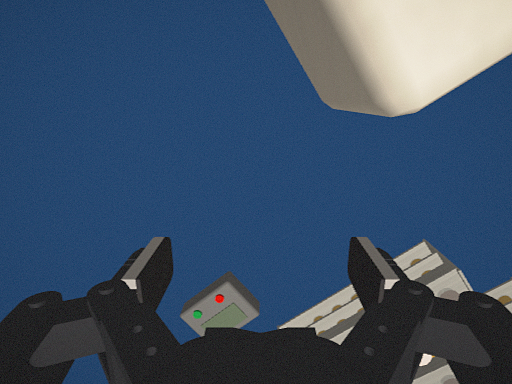

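```bash
python3 - <<'E'
from h import *
crop("a","side",180,100,320,290,4)
crop("a","scene",170,130,380,330,3)
E
```

```text
(no output)
```

View pics/a_side_c180_100.png

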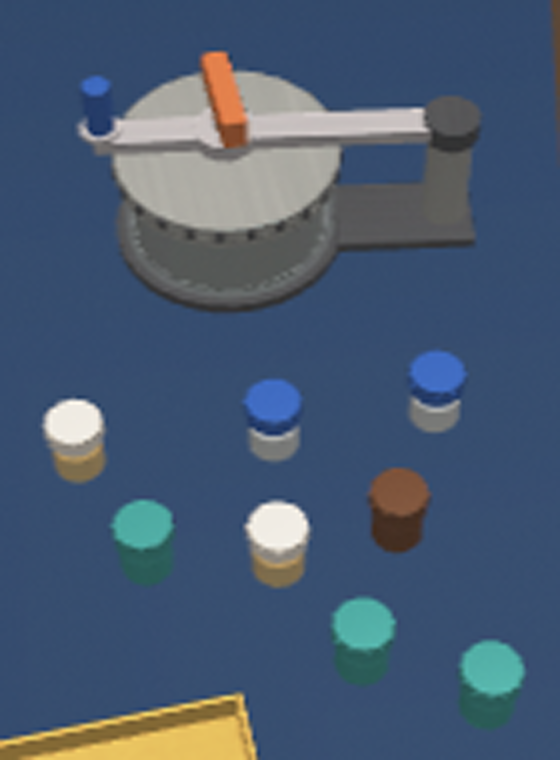

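View pics/a_scene_c170_130.png

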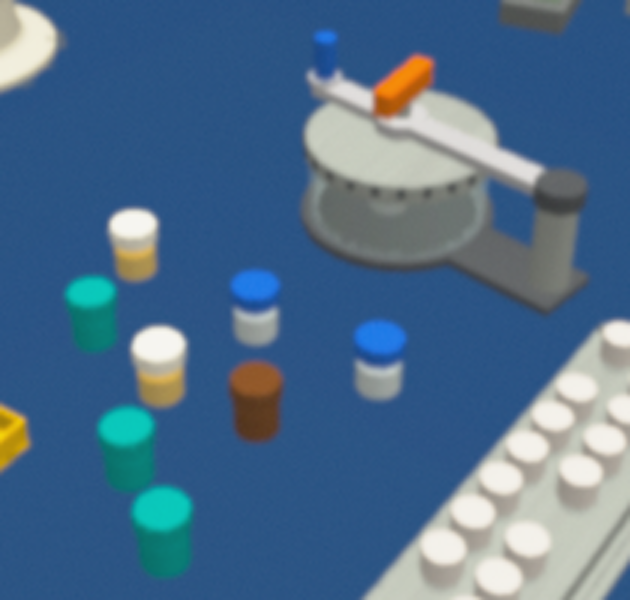

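```bash
python3 - <<'E'
from h import *
S=load("a","side");C=load("a","scene")
def both(n,a,b,z):
    print(n,np.round(pix2z(S,*a,z)[:2]) if a else None,np.round(pix2z(C,*b,z)[:2]) if b else None)
both("bar",(235.8,122.5),(305.3,155.3),136)
both("peg",(204,120.75),(278.3,142),142)
both("post",(293,129),(356.5,191.5),105)
both("sA",(198.5,205),(214.7,204.7),46)
both("sB",(249.5,231.5),(223,245),46)
both("c1",(248.3,200),(255,225.3),46)
both("c2",(289.3,193.5),(296.7,242.7),46)
both("br",(279.8,222.5),None,46)
for p in((215.8,231.3), (270.8,256.3), (302.8,266.8)): both("tq",p,None,46)
both("bar1",(180+216/4,100+58/4),(170+432/3,130+62/3),136)
both("bar2",(180+233/4,100+122/4),(170+378/3,130+94/3),136)
for p in((177,290),(241,277),(250,326),(184,334)): both("tray",p,None,25)
for p in((86,277),(130,246),(179,277),(137,310)): both("tray",None,p,25)
E
```

```text
bar [537.  54.] [542.  60.]
peg [453.  63.] [456.  62.]
post [692.  46.] [697.  45.]
sA [ 424. -143.] [ 428. -141.]
sB [ 545. -236.] [ 549. -233.]
c1 [ 551. -140.] [ 555. -138.]
c2 [ 659. -129.] [ 662. -126.]
br [ 622. -217.] None
tq [ 464. -227.] None
tq [ 588. -310.] None
tq [ 657. -345.] None
bar1 [535.  86.] [544.  92.]
bar2 [541.  23.] [543.  22.]
tray [ 368. -363.] None
tray [ 515. -345.] None
tray [ 524. -463.] None
tray [ 384. -467.] None
tray None [ 392. -468.]
tray None [ 378. -352.]
tray None [ 534. -345.]
tray None [ 542. -453.]
```

```bash
cat >> h.py <<'E'
from scipy.spatial.transform import Rotation as Ro
def plan(x,y,z,yaw=None):
    """yaw: world angle of tool y axis (mod pi)"""
    s=manip.state(); R=Ro.from_rotvec(s["eef_rot"]).as_matrix()
    d=np.array([x,y,z])-np.array(s["tool_pos"])
    cy=np.arctan2(R[1,1],R[0,1])
    print("pos",np.round(s["tool_pos"],1),"yaw %.3f"%cy,"q7 %.3f q5 %.3f"%(s["qpos"][6],s["qpos"][4]),"F",np.round(s["force"],1),"w %.1f t %.2f"%(s["gripper_width"],s["t"]),"tilt %.3f"%np.arccos(-R[2,2]))
    sp=0
    if yaw is not None:
        a=(yaw-cy+np.pi/2)%np.pi-np.pi/2
        print("spin %.3f (alt %.3f)"%(-a,-a+np.pi if a>0 else -a-np.pi)); sp=-a
    print("dp now",np.round(R.T@d,1).tolist()," after spin",np.round((R@Ro.from_rotvec([0,0,sp]).as_matrix()).T@d,1).tolist())
E
python3 -c "
from h import *
print(manip.tip_extent)
plan(540,57,300,0.037)"
```

```text
72.6
pos [241.5 603.  303.1] yaw 1.190 q7 -0.210 q5 0.221 F [ 0.4  0.2 -0.4] w 85.2 t 0.15 tilt 0.002
spin 1.153 (alt -1.989)
dp now [-480.1, -396.0, 3.7]  after spin [-556.7, 278.1, 3.7]
```

```bash
python3 -m pendant '{"fingers":[1,1,1,1,1,1,1,1,1,1,1,1],"dp":[[-40,-33,0],[-40,-33,0],[-40,-33,0],[-40,-33,0],[-40,-33,0],[-40,-33,0],[-40,-33,0],[-40,-33,0],[-40,-33,0],[-40,-33,0],[-40,-33,0],[-40,-33,0]],"spin":[0,0,0,0,0,0,0,0,0,0,0,0]}'
python3 -m pendant '{"fingers":[1,1,1,1,1,1,1,1],"dp":[[0,0,0],[0,0,0],[0,0,0],[0,0,0],[0,0,0],[0,0,0],[0,0,0],[0,0,0]],"spin":[0.165,0.165,0.165,0.165,0.165,0.165,0.165,0]}'
python3 -c "
from h import *
plan(540,57,300,0.037)
snap('b',['wrist'])"
```

```text
t: 1.65
tool_pos: [540.5, 55.9, 303.8]
eef_rot: [-0.594, -3.085, -0.0]
force: [-0.5, 0.6, 0.2]
gripper_width: 85.5
t: 2.65
tool_pos: [539.8, 57.5, 303.7]
eef_rot: [-2.18, -2.262, 0.001]
force: [0.2, -0.3, -0.5]
gripper_width: 85.5
pos [539.8  57.5 303.7] yaw 0.037 q7 -0.115 q5 -0.004 F [ 0.2 -0.3 -0.5] w 85.5 t 2.65 tilt 0.001
spin -0.000 (alt 3.141)
dp now [-0.5, 0.2, 3.7]  after spin [-0.5, 0.2, 3.7]
```

View pics/b_wrist.png

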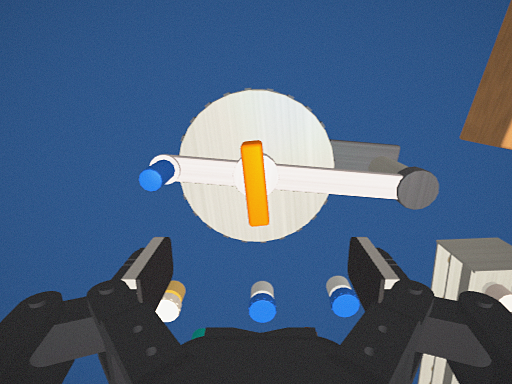

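```bash
python3 -c "
from h import *
W=load('b','wrist')
for p,z in [((252,143),136),((259.5,223),136),((255.5,182.5),136),((151,181),142),((418,189),105),((257,165),72)]: print(np.round(pix2z(W,*p,z),1))
"
```

```text
[532.4  95.8 136. ]
[540.9  27.  136. ]
[536.3  63.2 136. ]
[452.  63. 142.]
[689.3  53.8 105. ]
[536.8  63.9  72. ]
```

```bash
python3 -c "
from h import *
plan(538,60,182,0.085)"
python3 -m pendant '{"fingers":[1,1,1,1,1],"dp":[[-3,-1,0],[0,0,40],[0,0,40],[0,0,41],[0,0,0]],"spin":[-0.05,0,0,0,0]}'
python3 -c "
from h import *
plan(538,60,182,0.085)
snap('c')"
```

```text
pos [539.8  57.6 303.7] yaw 0.039 q7 -0.113 q5 -0.004 F [-0.9  0.3  0.7] w 85.4 t 2.70 tilt 0.000
spin -0.046 (alt 3.095)
dp now [2.5, -1.7, 121.7]  after spin [2.6, -1.5, 121.7]
t: 3.32
tool_pos: [536.6, 54.1, 180.0]
eef_rot: [-2.119, -2.313, 0.009]
force: [0.2, -0.5, 1.1]
gripper_width: 85.3
pos [536.6  54.1 180. ] yaw 0.088 q7 -0.060 q5 -0.003 F [ 0.2 -0.5  1.1] w 85.3 t 3.33 tilt 0.007
spin 0.003 (alt -3.139)
dp now [5.8, 1.9, -2.0]  after spin [5.8, 1.9, -2.0]
```

View pics/c_side.png

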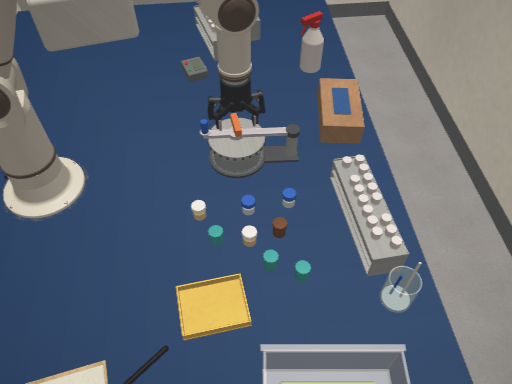

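View pics/c_wrist.png

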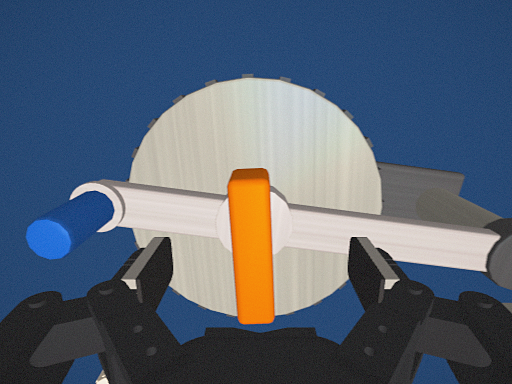

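```bash
python3 -m pendant '{"fingers":[1,0,0,0,0,0,0],"dp":[[5,1,0],[0,0,0],[0,0,0],[0,0,0],[0,0,0],[0,0,0],[0,0,0]],"spin":[0,0,0,0,0,0,0]}'
python3 -c "
from h import *
plan(538,60,182,0.085)
snap('d',['wrist'])"
```

```text
t: 4.35
tool_pos: [536.4, 59.4, 182.7]
eef_rot: [-2.122, -2.31, 0.008]
force: [-11.8, 0.1, 11.6]
gripper_width: 16.8
pos [536.4  59.4 182.7] yaw 0.085 q7 -0.072 q5 -0.003 F [-11.8   0.1  11.6] w 16.8 t 4.35 tilt 0.008
spin -0.000 (alt 3.141)
dp now [0.5, 1.7, 0.7]  after spin [0.5, 1.7, 0.7]
```

View pics/d_wrist.png

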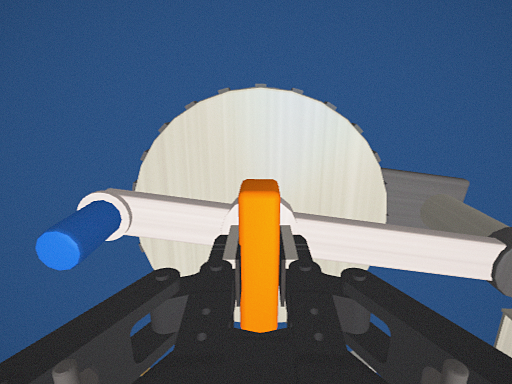

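```bash
python3 -m pendant '{"fingers":[0,0,0,0,0,0,0,0,0,0],"dp":[[0,-1,-1],[0,0,-1],[0,0,-0.8],[0,0,-0.8],[0,0,-0.8],[0,0,-0.8],[0,0,-0.8],[0,0,-0.8],[0,0,0],[0,0,0]],"spin":[0,-0.16,-0.16,-0.16,-0.16,-0.16,-0.16,-0.16,0,0]}'
python3 -c "
from h import *
s=st()
print(s['wrist_torque'])
plan(538,60,188,1.3)
snap('e',['wrist'])"
```

```text
t: 5.65
tool_pos: [535.7, 59.0, 188.1]
eef_rot: [-0.57, -3.083, 0.003]
force: [-5.7, 0.4, -2.4]
gripper_width: 16.9
{'t': 5.65, 'tool_pos': [535.712, 58.951, 188.087], 'eef_rot': [-0.57, -3.083, 0.003], 'force': [-5.651, 0.43, -2.401], 'gripper_width': 16.935, 'qpos': [0.044, 0.436, -0.25, 1.927, 0.145, 0.803, 0.92]}
[-0.09706059  0.83991551  0.11353979]
pos [535.7  59.  188.1] yaw 1.205 q7 0.920 q5 0.145 F [-5.7  0.4 -2.4] w 16.9 t 5.65 tilt 0.007
spin -0.095 (alt 3.047)
dp now [-1.8, 1.8, 0.1]  after spin [-1.9, 1.6, 0.1]
```

View pics/e_wrist.png

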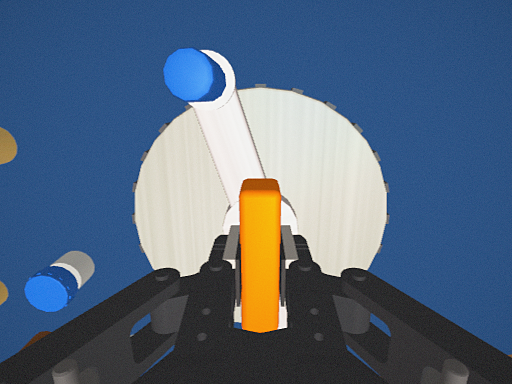

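```bash
python3 -m pendant '{"fingers":[0,0,0,0],"dp":[[0,-0.5,-0.3],[0,0,0],[0,0,0],[0,0,0]],"spin":[-0.06,-0.04,0,0]}'
python3 -c "
from h import *
s=st()
print(s['wrist_torque'])
plan(538,60,188,1.3)
"
```

```text
t: 6.2
tool_pos: [535.7, 58.7, 188.5]
eef_rot: [-0.415, -3.108, 0.003]
force: [-5.4, 0.3, -0.4]
gripper_width: 16.9
{'t': 6.2, 'tool_pos': [535.653, 58.659, 188.517], 'eef_rot': [-0.415, -3.108, 0.003], 'force': [-5.444, 0.261, -0.416], 'gripper_width': 16.863, 'qpos': [0.062, 0.437, -0.272, 1.926, 0.158, 0.806, 1.009]}
[-0.05266263  0.84090318 -0.00832242]
pos [535.7  58.7 188.5] yaw 1.305 q7 1.009 q5 0.158 F [-5.4  0.3 -0.4] w 16.9 t 6.20 tilt 0.007
spin 0.005 (alt -3.136)
dp now [-1.9, 1.9, 0.5]  after spin [-1.9, 1.9, 0.5]
```

```bash
python3 -m pendant '{"fingers":[1,1,1,1,1,1,1],"dp":[[0,0,0],[0,0,0],[0,0,0],[0,0,0],[0,0,-50],[0,0,-50],[0,0,0]],"spin":[0,0,0,0,0,0,0]}'
python3 -c "
from h import *
plan(453,63,288,1.57)
snap('f')
crop('f','side',180,100,320,290,4)
W=load('f','wrist')
"
```

```text
t: 7.08
tool_pos: [541.2, 59.4, 294.6]
eef_rot: [0.415, 3.105, 0.003]
force: [0.7, -0.4, -1.0]
gripper_width: 85.4
pos [541.2  59.4 294.6] yaw 1.305 q7 1.054 q5 0.104 F [ 0.7 -0.4 -1. ] w 85.4 t 7.08 tilt 0.009
spin -0.265 (alt 2.876)
dp now [86.1, -19.7, 5.8]  after spin [88.2, 3.5, 5.8]
```

View pics/f_wrist.png

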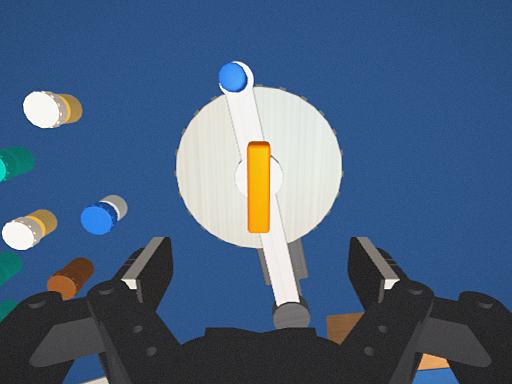

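View pics/f_scene.png

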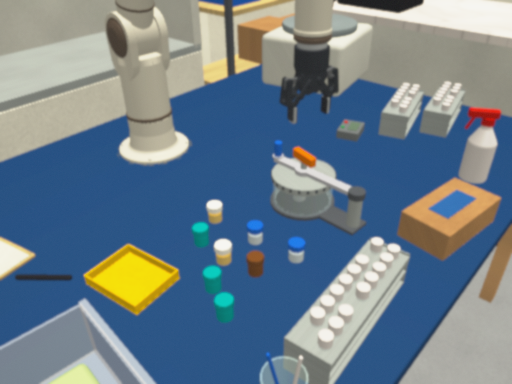

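```bash
python3 -c "
from h import *
W=load('f','wrist')
for p,z in [((233,77),142),((258.5,146),142),((259,231),142),((292,317),105),((259,167),78)]: print(np.round(pix2z(W,*p,z),1))
plan(452.5,62.5,230,1.5)
"
```

```text
[451.3  64.3 142. ]
[501.9  68.7 142. ]
[567.9  51.1 142. ]
[686.6  53.7 105. ]
[531.3  60.8  78. ]
pos [538.   58.7 289.4] yaw 1.305 q7 1.054 q5 0.105 F [-0.8 -1.1 -0.2] w 85.5 t 7.22 tilt 0.001
spin -0.195 (alt 2.947)
dp now [83.4, -18.8, 59.4]  after spin [85.5, -2.2, 59.4]
```

```bash
python3 -m pendant '{"fingers":[1,1,1,1,1,1,1],"dp":[[0,0,0],[0,0,0],[42.5,-1,0],[42.5,-1,0],[0,0,30],[0,0,30],[0,0,0]],"spin":[-0.1,-0.095,0,0,0,0,0]}'
python3 -c "
from h import *
plan(452.2,63,180,1.5)
snap('g',['wrist'])
"
```

```text
t: 8.1
tool_pos: [450.9, 62.5, 227.1]
eef_rot: [-0.11, -3.132, 0.001]
force: [-0.2, -0.7, 0.0]
gripper_width: 85.5
pos [450.9  62.5 227.1] yaw 1.500 q7 1.197 q5 0.113 F [-0.2 -0.7  0. ] w 85.5 t 8.10 tilt 0.008
spin 0.000 (alt -3.141)
dp now [-1.6, 0.6, 47.1]  after spin [-1.6, 0.6, 47.1]
```

View pics/g_wrist.png

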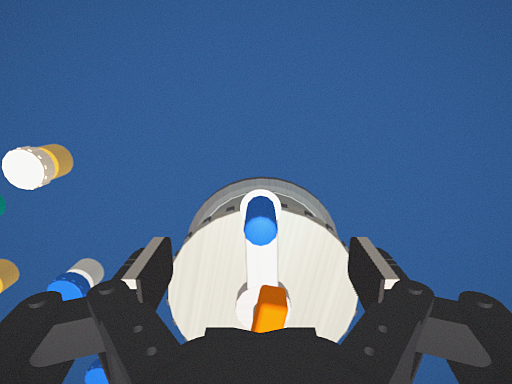

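Arm lined up with the jaws, peg at (261,230). Descend and grip.

```bash
python3 -m pendant '{"fingers":[1,1,1,0,0,0,0,0,0],"dp":[[-1.5,0,24],[0,0,22],[0,0,0],[0,0,0],[0,0,0],[0,0,0],[0,0,0],[0,0,0],[0,0,0]],"spin":[0,0,0,0,0,0,0,0,0]}'
python3 -c "
from h import *
st()
plan(452.2,63,180,1.5)
snap('h',['wrist'])
"
```

```text
t: 9.28
tool_pos: [455.4, 62.9, 184.7]
eef_rot: [0.111, 3.139, -0.0]
force: [-0.8, -0.8, 5.1]
gripper_width: 18.5
{'t': 9.275, 'tool_pos': [455.361, 62.859, 184.702], 'eef_rot': [0.111, 3.139, -0.0], 'force': [-0.766, -0.811, 5.07], 'gripper_width': 18.518, 'qpos': [0.093, 0.325, -0.332, 2.117, 0.159, 0.721, 1.158]}
pos [455.4  62.9 184.7] yaw 1.500 q7 1.158 q5 0.159 F [-0.8 -0.8  5.1] w 18.5 t 9.28 tilt 0.001
spin -0.000 (alt 3.142)
dp now [3.2, -0.1, 4.7]  after spin [3.2, -0.1, 4.7]
```

View pics/h_wrist.png

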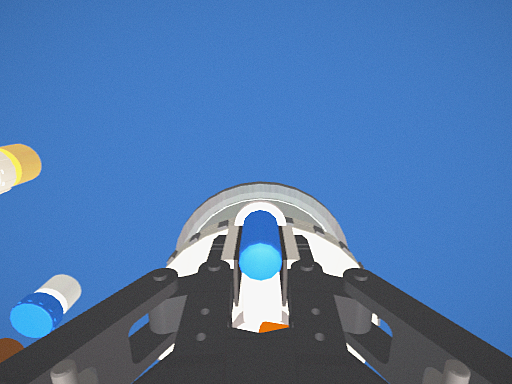

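```bash
python3 -m pendant '{"fingers":[0,0,0,0,0,0,0,0,0],"dp":[[-0.3,12,0],[-1.2,24,0],[-1.2,24,0],[-1.2,24,0],[-1.2,24,0],[-1.2,24,0],[-1.2,24,0],[0,0,0],[0,0,0]],"spin":[0.05,0.1,0.1,0.1,0.1,0.1,0.1,0,0]}'
python3 -c "
from h import *
st()
plan(452.2,63,180,1.5)
snap('i',['side'])
"
```

```text
t: 10.45
tool_pos: [513.2, 205.8, 184.7]
eef_rot: [-1.104, -2.94, -0.002]
force: [-5.1, 3.2, 8.1]
gripper_width: 18.0
{'t': 10.45, 'tool_pos': [513.232, 205.803, 184.734], 'eef_rot': [-1.104, -2.94, -0.002], 'force': [-5.072, 3.183, 8.14], 'gripper_width': 18.04, 'qpos': [-0.258, 0.456, -0.213, 1.9, 0.128, 0.8, 0.313]}
pos [513.2 205.8 184.7] yaw 0.852 q7 0.313 q5 0.128 F [-5.1  3.2  8.1] w 18.0 t 10.45 tilt 0.002
spin -0.648 (alt 2.494)
dp now [-48.1, -147.7, 4.6]  after spin [50.8, -146.8, 4.6]
```

View pics/i_side.png

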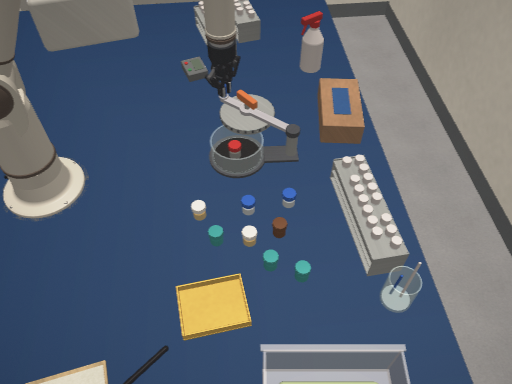

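Works; the red-capped pot shows at (235,147). Continue to about 1.45 rad.

```bash
python3 -m pendant '{"fingers":[0,0,0,0,0,0,0,0,0,0],"dp":[[-1.2,24,0],[-1.2,24,0],[-1.2,24,0],[-1.2,24,0],[-1.2,24,0],[-1.2,24,0],[-1.2,24,0],[-1.2,24,0],[0,0,0],[0,0,0]],"spin":[0.1,0.1,0.1,0.1,0.1,0.1,0.1,0.1,0,0]}'
python3 -c "
from h import *
st()
"
```

```text
t: 11.75
tool_pos: [682.4, 286.2, 184.8]
eef_rot: [-2.163, -2.277, -0.001]
force: [-3.0, 1.0, 5.2]
gripper_width: 18.7
{'t': 11.75, 'tool_pos': [682.414, 286.228, 184.837], 'eef_rot': [-2.163, -2.277, -0.001], 'force': [-2.98, 1.048, 5.191], 'gripper_width': 18.74, 'qpos': [-0.428, 0.738, -0.008, 1.391, 0.005, 1.013, -0.385]}
```

```bash
python3 -m pendant '{"fingers":[1,1,1,1,1,1,1],"dp":[[0,0,0],[0,0,0],[0,0,0],[0,0,0],[0,0,-50],[0,0,-50],[0,0,0]],"spin":[0,0,0,0,0,0,0]}'
python3 -c "
from h import *
plan(539,20,290,0)
"
```

```text
t: 12.62
tool_pos: [685.5, 287.0, 290.5]
eef_rot: [2.162, 2.273, 0.015]
force: [0.3, -0.7, 0.1]
gripper_width: 85.5
pos [685.5 287.  290.5] yaw 0.050 q7 -0.385 q5 0.003 F [ 0.3 -0.7  0.1] w 85.5 t 12.62 tilt 0.011
spin 0.050 (alt -3.091)
dp now [-259.3, -159.6, -2.1]  after spin [-266.9, -146.5, -2.1]
```

```bash
python3 -m pendant '{"fingers":[1,1,1,1,1,1],"dp":[[-55,-32,0],[-55,-32,0],[-55,-32,0],[-55,-32,0],[0,-32,0],[0,0,0]],"spin":[0,0,0,0,0,0]}'
python3 -c "
from h import *
plan(539,58,290,0)
snap('j')
crop('j','side',180,100,320,290,4)
crop('j','scene',170,130,380,330,3)
"
```

```text
t: 13.38
tool_pos: [533.8, 61.1, 283.4]
eef_rot: [-2.166, -2.274, 0.003]
force: [0.2, 0.6, 1.0]
gripper_width: 85.5
pos [533.8  61.1 283.4] yaw 0.049 q7 -0.108 q5 -0.008 F [0.2 0.6 1. ] w 85.5 t 13.38 tilt 0.002
spin 0.049 (alt -3.093)
dp now [-3.4, 5.0, -6.6]  after spin [-3.1, 5.2, -6.6]
```

View pics/j_wrist.png

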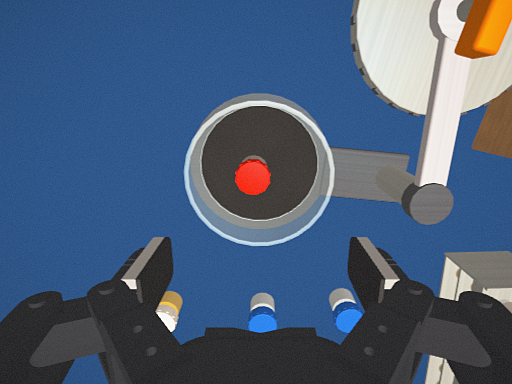

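View pics/j_side_c180_100.png

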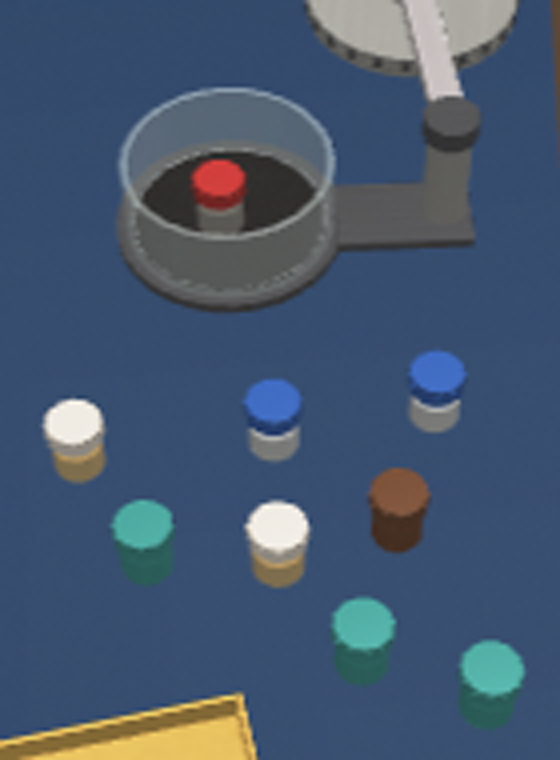

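View pics/j_scene_c170_130.png

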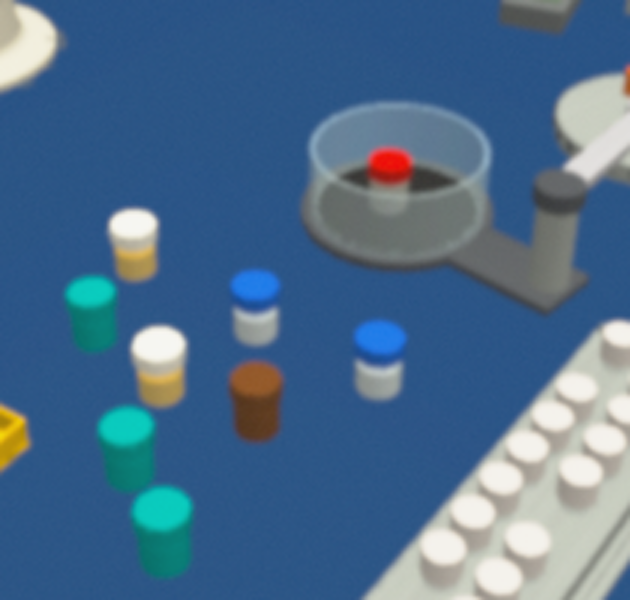

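```bash
cat >> h.py <<'E'
def b3(n,tag,z,a=None,b=None,w=None):
    r=[]
    for k,p in(("side",a),("scene",b),("wrist",w)):
        r.append(np.round(pix2z(load(tag,k),*p,z)[:2],1).tolist() if p else None)
    print(n,r)
E
python3 -c "
from h import *
b3('used','j',56,(234.5,144.25),(299.7,183.3),(253,178))
b3('jar','j',68,(236.9,140.5),(303.3,179),(259,171))
"
```

```text
used [[530.7, 52.8], [533.6, 53.5], [530.1, 55.9]]
jar [[537.9, 54.8], [539.5, 59.8], [535.8, 66.5]]
```

```bash
python3 -c "
from h import *
plan(531.5,54,97)
"; python3 -m pendant '{"fingers":[0.75,0.75,0.75,0.75,0.75],"dp":[[-7,-2,0],[0,0,50],[0,0,40],[0,0,0],[0,0,0]],"spin":[0,0,0,0,0]}'
python3 -c "
from h import *
plan(531.5,54,97)
snap('k')
"
```

```text
pos [536.8  62.8 284. ] yaw 0.051 q7 -0.108 q5 -0.008 F [-0.5  0.2  0.2] w 85.3 t 13.53 tilt 0.001
dp now [-8.6, -5.9, 186.9]  after spin [-8.6, -5.9, 186.9]
t: 14.15
tool_pos: [535.5, 55.2, 195.0]
eef_rot: [2.164, 2.276, 0.001]
force: [0.2, 0.0, 0.7]
gripper_width: 64.1
pos [535.5  55.2 195. ] yaw 0.050 q7 -0.091 q5 -0.013 F [0.2 0.  0.7] w 64.1 t 14.15 tilt 0.001
dp now [-1.0, -4.2, 98.0]  after spin [-1.0, -4.2, 98.0]
```

View pics/k_wrist.png

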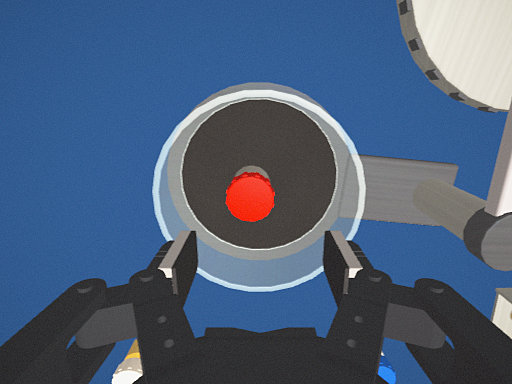

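View pics/k_side.png

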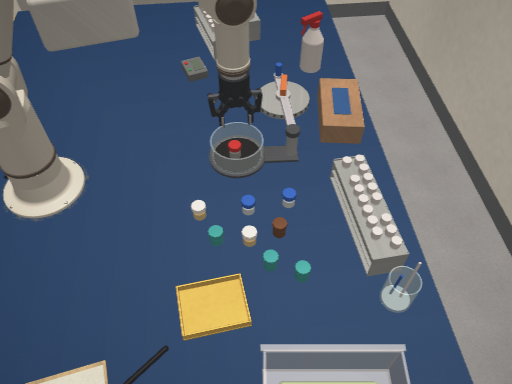

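```bash
python3 -c "
from h import *
b3('used','k',56,w=(250,198))
b3('jar','k',68,w=(259,191))
"
```

```text
used [None, None, [529.5, 56.7]]
jar [None, None, [535.7, 66.2]]
```

```bash
python3 -m pendant '{"fingers":[0.75,0.75,0.75,0.75,0.75,0,0,0,0,0],"dp":[[-1,-4.5,0],[0,0,33],[0,0,33],[0,0,32],[0,0,0],[0,0,0],[0,0,0],[0,0,0],[0,0,0],[0,0,0]],"spin":[0,0,0,0,0,0,0,0,0,0]}'
python3 -c "
from h import *
plan(531.5,54,97)
snap('l')
"
```

```text
t: 15.55
tool_pos: [531.3, 54.1, 97.9]
eef_rot: [2.164, 2.275, 0.004]
force: [-0.9, 0.3, 8.2]
gripper_width: 34.8
pos [531.3  54.1  97.9] yaw 0.050 q7 -0.087 q5 -0.017 F [-0.9  0.3  8.2] w 34.8 t 15.55 tilt 0.003
dp now [-0.1, 0.1, 0.9]  after spin [-0.1, 0.1, 0.9]
```

View pics/l_wrist.png

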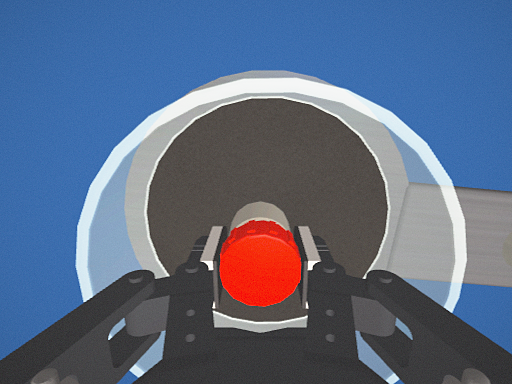

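```bash
python3 -m pendant '{"fingers":[0,0,0,0],"dp":[[0,0,-35],[0,0,-35],[0,0,-35],[0,0,0]],"spin":[0,0,0,0]}'
python3 -c "
from h import *
plan(455,-407,200,0.08)
"
```

```text
t: 16.2
tool_pos: [532.2, 54.2, 204.7]
eef_rot: [2.162, 2.273, 0.009]
force: [0.5, 0.3, -0.4]
gripper_width: 34.5
pos [532.2  54.2 204.7] yaw 0.050 q7 -0.090 q5 -0.013 F [ 0.5  0.3 -0.4] w 34.5 t 16.20 tilt 0.007
spin -0.030 (alt 3.112)
dp now [-456.8, -100.2, 3.6]  after spin [-453.6, -113.9, 3.6]
```

```bash
python3 -m pendant '{"fingers":[0,0,0,0,0,0,0,0,0,0,0,0],"dp":[[-41.5,-9,0],[-41.5,-9,0],[-41.5,-9,0],[-41.5,-9,0],[-41.5,-9,0],[-41.5,-9,0],[-41.5,-9,0],[-41.5,-9,0],[-41.5,-9,0],[-41.5,-9,0],[-41.5,-9,0],[0,0,0]],"spin":[0,0,0,0,0,0,0,0,0,0,0,0]}'
python3 -c "
from h import *
plan(455,-407,200,0.08)
snap('m')
"
```

```text
t: 17.7
tool_pos: [451.2, -411.3, 200.3]
eef_rot: [2.172, 2.269, -0.004]
force: [-0.1, 0.8, 0.0]
gripper_width: 34.6
pos [ 451.2 -411.3  200.3] yaw 0.043 q7 0.819 q5 -0.098 F [-0.1  0.8  0. ] w 34.6 t 17.70 tilt 0.003
spin -0.037 (alt 3.105)
dp now [4.2, 4.0, 0.2]  after spin [4.0, 4.1, 0.2]
```

View pics/m_wrist.png

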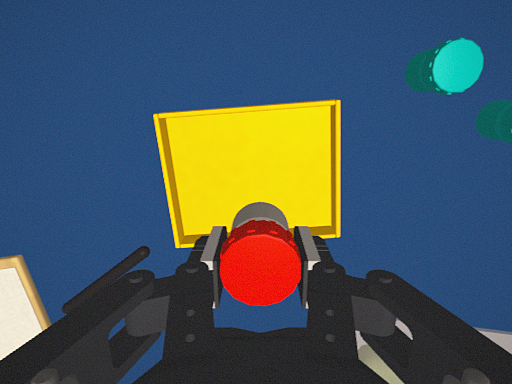

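View pics/m_side.png

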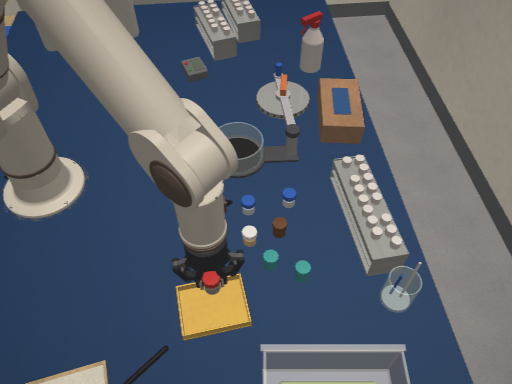

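```bash
python3 -c "
from h import *
for p in((155,115),(340,101),(340,238),(178,247)): b3('t','m',25,w=p)
b3('bot','m',112,w=(260,265))
"
```

```text
t [None, None, [366.6, -350.8]]
t [None, None, [513.3, -332.7]]
t [None, None, [528.2, -451.2]]
t [None, None, [381.7, -467.6]]
bot [None, None, [454.9, -429.7]]
```

```bash
python3 -m pendant '{"fingers":[0,0,0,0,0],"dp":[[7,0,0],[0,0,40],[0,0,40],[0,0,25],[0,0,0]],"spin":[-0.05,0,0,0,0]}'
python3 -c "
from h import *
plan(451,-404,93,0.1)"
```

```text
t: 18.48
tool_pos: [453.2, -397.6, 94.4]
eef_rot: [-2.101, -2.33, -0.001]
force: [0.6, 0.1, -0.6]
gripper_width: 34.5
pos [ 453.2 -397.6   94.4] yaw 0.103 q7 0.874 q5 -0.117 F [ 0.6  0.1 -0.6] w 34.5 t 18.48 tilt 0.004
spin 0.003 (alt -3.138)
dp now [-6.1, -2.8, 1.3]  after spin [-6.1, -2.8, 1.3]
```

```bash
python3 -m pendant '{"fingers":[0,0,0,0.7,0.7,0.7,0.7,0.7,0.7,0.7],"dp":[[-5,0,1],[0,0,1.5],[0,0,0],[0,0,0],[0,0,0],[0,0,0],[0,0,-40],[0,0,-50],[0,0,-50],[0,0,0]],"spin":[0,0,0,0,0,0,0,0,0,0]}'
python3 -c "
from h import *
plan(428,-143,210,0.1)
snap('n')"
```

```text
t: 19.73
tool_pos: [456.2, -407.0, 238.5]
eef_rot: [2.102, 2.323, 0.001]
force: [0.1, -0.6, 0.3]
gripper_width: 60.0
pos [ 456.2 -407.   238.5] yaw 0.100 q7 0.854 q5 -0.085 F [ 0.1 -0.6  0.3] w 60.0 t 19.73 tilt 0.009
spin -0.000 (alt 3.141)
dp now [265.6, -1.9, 26.8]  after spin [265.6, -1.9, 26.8]
```

View pics/n_wrist.png

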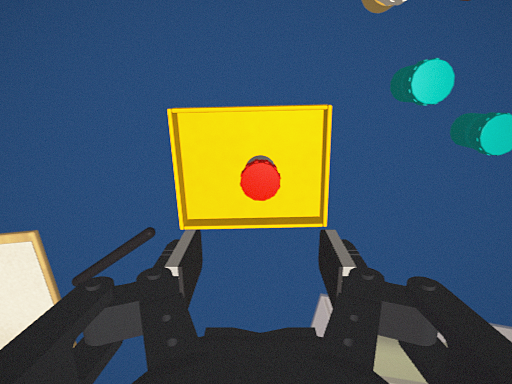

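View pics/n_scene.png

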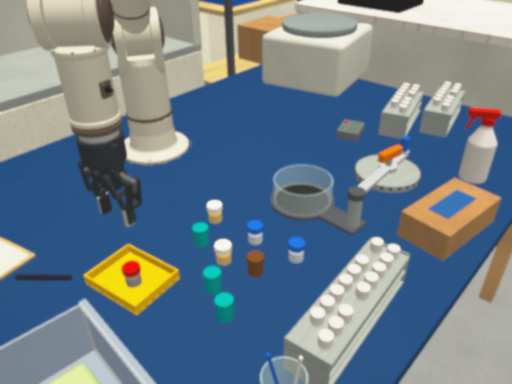

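```bash
python3 -m pendant '{"fingers":[0.75,0.75,0.75,0.75,0.75,0.75,0.75],"dp":[[50,0,0],[50,0,0],[50,0,0],[50,0,0],[50,0,0],[16,0,0],[0,0,0]],"spin":[0,0,0,0,0,0,0]}'
python3 -c "
from h import *
plan(426.5,-142,200,0.1)
snap('o')
crop('o','side',180,180,320,290,5)
"
```

```text
t: 20.75
tool_pos: [427.1, -139.5, 232.6]
eef_rot: [-2.104, -2.331, 0.001]
force: [0.2, -0.8, 0.1]
gripper_width: 63.8
pos [ 427.1 -139.5  232.6] yaw 0.102 q7 0.375 q5 -0.017 F [ 0.2 -0.8  0.1] w 63.8 t 20.75 tilt 0.002
spin 0.002 (alt -3.139)
dp now [-2.5, -0.8, 32.6]  after spin [-2.5, -0.8, 32.6]
```

View pics/o_wrist.png

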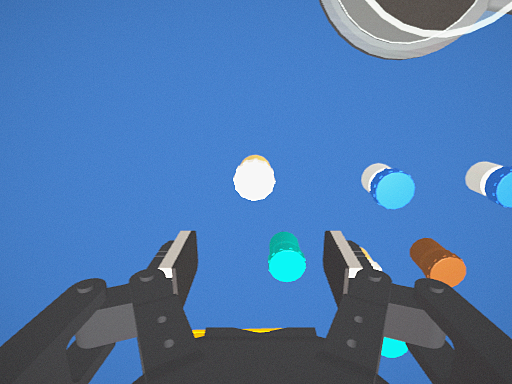

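View pics/o_scene.png

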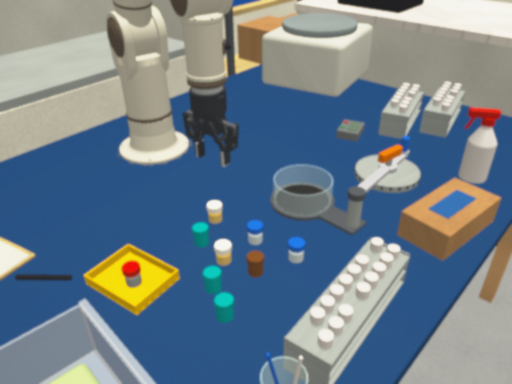

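```bash
python3 -c "
from h import *
b3('A','o',46,w=(254,180))
b3('c1','o',46,w=(393,188))
"; python3 -m pendant '{"fingers":[0.75,0.75,0.75,0.75,0.75,0.75,0,0,0,0,0,0],"dp":[[-2,0,0],[0,0,40],[0,0,40],[0,0,40],[0,0,24],[0,0,0],[0,0,0],[0,0,0],[0,0,0],[0,0,0],[0,0,0],[0,0,0]],"spin":[0,0,0,0,0,0,0,0,0,0,0,0]}'
python3 -c "
from h import *
plan(426.5,-142,200,0.1)
snap('p',['wrist'])
"
```

```text
A [None, None, [422.3, -139.6]]
c1 [None, None, [547.6, -134.6]]
t: 22.4
tool_pos: [428.7, -142.9, 90.8]
eef_rot: [2.106, 2.328, 0.002]
force: [-0.8, -0.9, 7.1]
gripper_width: 34.5
pos [ 428.7 -142.9   90.8] yaw 0.100 q7 0.403 q5 -0.045 F [-0.8 -0.9  7.1] w 34.5 t 22.40 tilt 0.003
spin -0.000 (alt 3.141)
dp now [0.9, -1.8, -109.2]  after spin [0.9, -1.8, -109.2]
```

View pics/p_wrist.png

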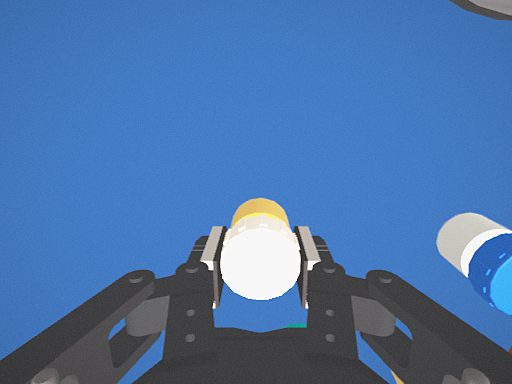

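```bash
python3 -m pendant '{"fingers":[0,0,0,0],"dp":[[0,0,-40],[0,0,-40],[0,0,-40],[0,0,0]],"spin":[0,0,0,0]}'
python3 -c "
from h import *
plan(538,84,210,0.0)
"
```

```text
t: 22.95
tool_pos: [430.1, -142.9, 213.1]
eef_rot: [2.103, 2.325, 0.006]
force: [0.8, -0.2, -1.2]
gripper_width: 34.4
pos [ 430.1 -142.9  213.1] yaw 0.100 q7 0.384 q5 -0.023 F [ 0.8 -0.2 -1.2] w 34.4 t 22.95 tilt 0.008
spin 0.100 (alt -3.041)
dp now [214.9, 130.0, 3.5]  after spin [226.9, 107.9, 3.5]
```

```bash
python3 -m pendant '{"fingers":[0,0,0,0,0,0,0],"dp":[[43,26,0],[43,26,0],[43,26,0],[43,26,0],[43,26,0],[0,0,0],[0,0,0]],"spin":[0,0,0,0,0,0.1,0]}'
python3 -c "
from h import *
plan(538,84,200,0.0)
snap('q')
crop('q','side',180,60,330,290,3)
"
```

```text
t: 23.82
tool_pos: [535.0, 85.1, 208.4]
eef_rot: [-2.218, -2.223, 0.002]
force: [-0.8, 0.0, -0.6]
gripper_width: 34.4
pos [535.   85.1 208.4] yaw 0.002 q7 -0.215 q5 0.011 F [-0.8  0.  -0.6] w 34.4 t 23.82 tilt 0.002
spin 0.002 (alt -3.139)
dp now [-1.1, 3.0, 8.4]  after spin [-1.1, 3.0, 8.4]
```

View pics/q_wrist.png

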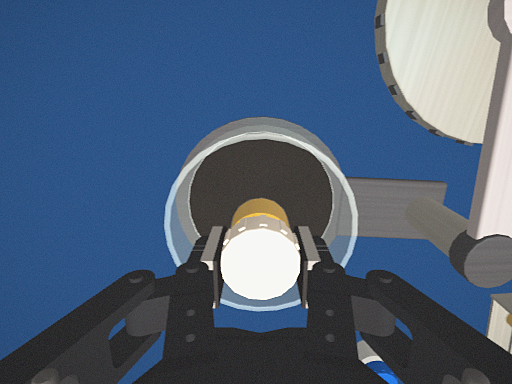

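View pics/q_side_c180_60.png

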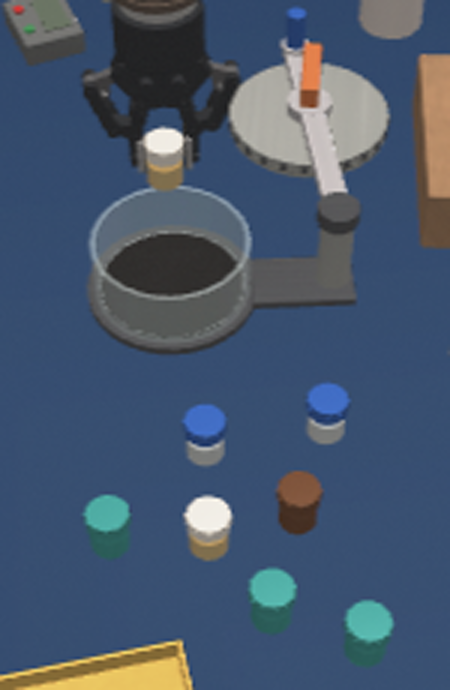

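```bash
python3 -c "
from h import *
b3('floor','q',10,a=(180+172/3,60+265/3),w=(261,209))
b3('rim','q',68,a=(180+171/3,60+242/3),w=(261,220))
"; python3 -m pendant '{"fingers":[0,0,0,0,0],"dp":[[-1,2,0],[0,0,40],[0,0,40],[0,0,23],[0,0,0]],"spin":[0,0,0,0,0]}'
python3 -c "
from h import *
plan(538,84,100,0.0)"
```

```text
floor [[539.5, 81.1], None, [536.3, 54.2]]
rim [[538.1, 54.1], None, [536.1, 67.4]]
t: 24.6
tool_pos: [536.3, 82.8, 104.8]
eef_rot: [-2.22, -2.219, 0.005]
force: [0.7, 0.7, 0.3]
gripper_width: 34.3
pos [536.3  82.8 104.8] yaw -0.000 q7 -0.218 q5 0.017 F [0.7 0.7 0.3] w 34.3 t 24.60 tilt 0.004
spin -0.000 (alt 3.141)
dp now [1.3, 1.8, 4.8]  after spin [1.2, 1.8, 4.8]
```

```bash
python3 -m pendant '{"fingers":[0,0,0,0.65,0.65,0.65,0.65,0.65,0.65,0.65],"dp":[[0,1,2.5],[0,0,2],[0,0,0],[0,0,0],[0,0,0],[0,0,0],[0,0,-30],[0,0,-50],[0,0,-50],[0,0,0]],"spin":[0,0,0,0,0,0,0,0,0,0]}'
python3 -c "
from h import *
plan(547,-235,230,0)
snap('r')"
```

```text
t: 25.85
tool_pos: [541.4, 84.1, 236.5]
eef_rot: [2.218, 2.218, 0.012]
force: [-0.4, 0.2, 0.2]
gripper_width: 55.4
pos [541.4  84.1 236.5] yaw -0.000 q7 -0.212 q5 0.009 F [-0.4  0.2  0.2] w 55.4 t 25.85 tilt 0.009
spin -0.000 (alt 3.142)
dp now [-319.1, 5.6, 6.0]  after spin [-319.1, 5.5, 6.0]
```

View pics/r_wrist.png

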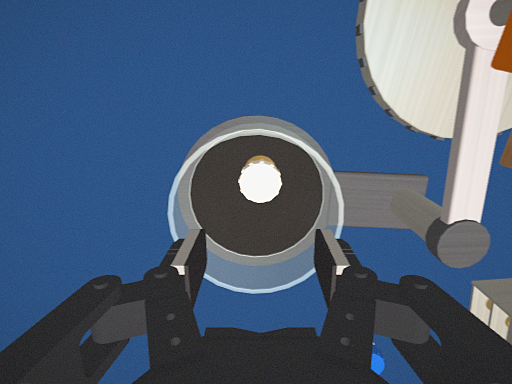

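View pics/r_scene.png

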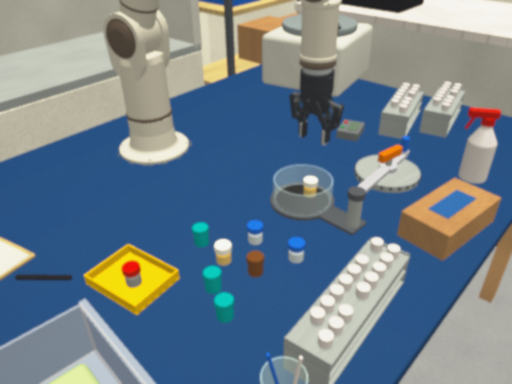

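```bash
python3 -m pendant '{"fingers":[0.7,0.7,0.7,0.7,0.7,0.7,0.7,0.7],"dp":[[-45,1,0],[-45,1,0],[-45,1,0],[-45,1,0],[-45,1,0],[-45,1,0],[-46,0,0],[0,0,0]],"spin":[0,0,0,0,0,0,0,0]}'
python3 -c "
from h import *
plan(547,-235,200,0.0)
snap('s')
"
```

```text
t: 27.0
tool_pos: [542.4, -237.5, 229.9]
eef_rot: [-2.229, -2.212, 0.006]
force: [-0.6, 0.5, -0.5]
gripper_width: 59.5
pos [ 542.4 -237.5  229.9] yaw -0.007 q7 0.398 q5 -0.047 F [-0.6  0.5 -0.5] w 59.5 t 27.00 tilt 0.004
spin -0.007 (alt 3.134)
dp now [2.6, 4.7, 29.8]  after spin [2.5, 4.8, 29.8]
```

View pics/s_wrist.png

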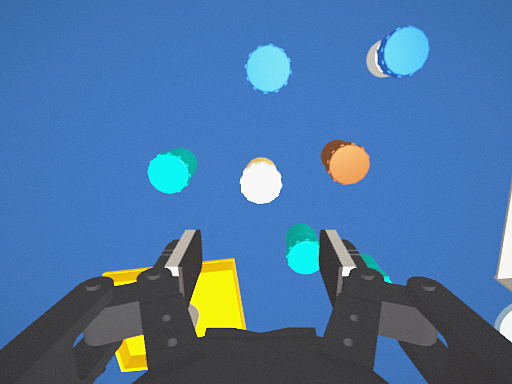

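View pics/s_scene.png

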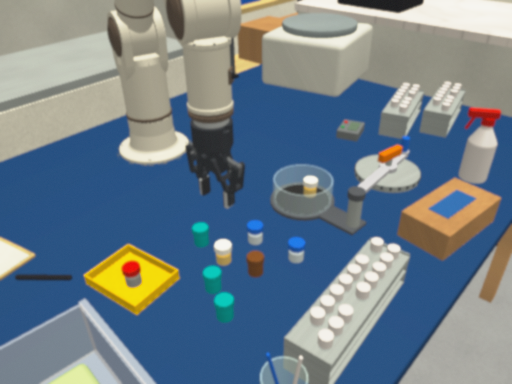

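```bash
python3 -c "
from h import *
b3('B','s',46,w=(261,184),b=(223,245))
"; python3 -m pendant '{"fingers":[0.7,0.7,0.7,0.7,0.7,0.7,0,0,0,0,0,0],"dp":[[2.5,4,0],[0,0,40],[0,0,40],[0,0,40],[0,0,21],[0,0,0],[0,0,0],[0,0,0],[0,0,0],[0,0,0],[0,0,0],[0,0,0]],"spin":[0,0,0,0,0,0,0,0,0,0,0,0]}'
python3 -c "
from h import *
plan(538,31,200,0.0)
snap('t',['wrist'])
"
```

```text
B [None, [549.1, -233.5], [544.3, -232.1]]
t: 28.65
tool_pos: [550.0, -230.4, 92.9]
eef_rot: [2.219, 2.219, 0.003]
force: [-0.3, 0.7, 6.9]
gripper_width: 34.4
pos [ 550.  -230.4   92.9] yaw -0.000 q7 0.408 q5 -0.068 F [-0.3  0.7  6.9] w 34.4 t 28.65 tilt 0.004
spin -0.000 (alt 3.142)
dp now [261.3, -11.7, -107.4]  after spin [261.3, -11.7, -107.4]
```

View pics/t_wrist.png

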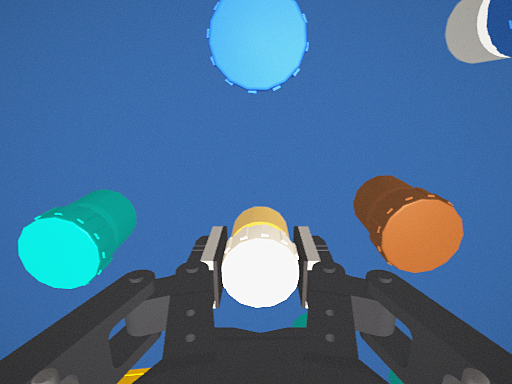

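```bash
python3 -m pendant '{"fingers":[0,0,0,0,0,0,0,0,0,0,0],"dp":[[0,0,-40],[0,0,-40],[0,0,-40],[0,0,0],[52,-2,0],[52,-2,0],[52,-2,0],[52,-2,0],[52,-2,0],[0,0,0],[0,0,0]],"spin":[0,0,0,0,0,0,0,0,0,0,0]}'
python3 -c "
from h import *
plan(538,31,104,0.0)
snap('u')
crop('u','side',180,60,330,290,3)
"
```

```text
t: 30.08
tool_pos: [538.2, 29.8, 210.5]
eef_rot: [-2.221, -2.222, 0.002]
force: [0.5, -0.3, -0.5]
gripper_width: 34.2
pos [538.2  29.8 210.5] yaw 0.001 q7 -0.098 q5 -0.008 F [ 0.5 -0.3 -0.5] w 34.2 t 30.07 tilt 0.001
spin 0.001 (alt -3.141)
dp now [1.3, -0.1, 106.5]  after spin [1.3, -0.1, 106.5]
```

View pics/u_wrist.png

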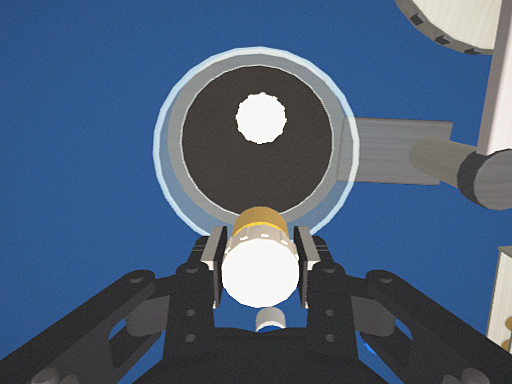

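View pics/u_side_c180_60.png

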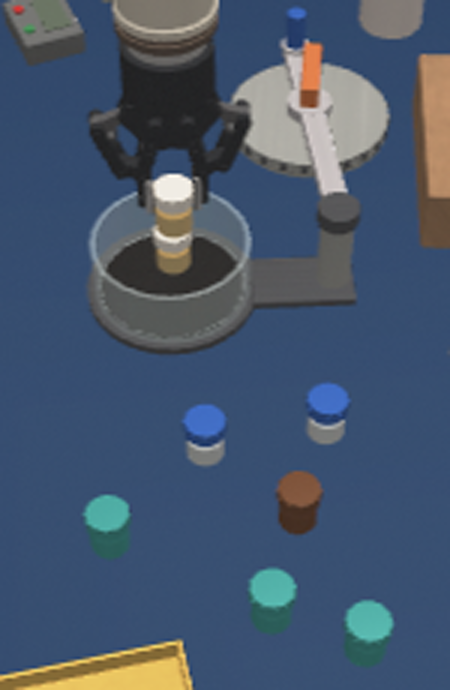

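```bash
python3 -m pendant '{"fingers":[0,0,0,0,0],"dp":[[1,0,0],[0,0,40],[0,0,40],[0,0,24],[0,0,0]],"spin":[0,0,0,0,0]}'
python3 -c "
from h import *
plan(538,31,102,0.0)"
```

```text
t: 30.85
tool_pos: [537.9, 30.4, 105.7]
eef_rot: [-2.221, -2.219, 0.003]
force: [0.1, 0.5, -0.2]
gripper_width: 34.5
pos [537.9  30.4 105.7] yaw -0.001 q7 -0.098 q5 -0.011 F [ 0.1  0.5 -0.2] w 34.5 t 30.85 tilt 0.003
spin -0.001 (alt 3.141)
dp now [0.6, 0.1, 3.7]  after spin [0.6, 0.1, 3.7]
```

```bash
python3 -m pendant '{"fingers":[0,0,0],"dp":[[0,0,2],[0,0,2],[0,0,0]],"spin":[0,0,0]}'
python3 -m pendant '{"fingers":[0.65,0.65,0.65,0.65,0.65,0.65,0.65],"dp":[[0,0,0],[0,0,0],[0,0,0],[0,0,-30],[0,0,-50],[0,0,-60],[0,0,0]],"spin":[0,0,0,0,0,0,0]}'
python3 -c "
from h import *
snap('v')
plan(683,286.5,285,0.05)
crop('v','scene',170,130,420,330,3)
crop('v','side',180,50,330,240,4)"
```

```text
t: 31.22
tool_pos: [538.9, 31.1, 103.6]
eef_rot: [2.221, 2.221, 0.001]
force: [0.1, 0.7, -0.6]
gripper_width: 34.3
t: 32.1
tool_pos: [541.9, 31.4, 248.3]
eef_rot: [2.217, 2.217, 0.013]
force: [-0.5, 0.5, -0.1]
gripper_width: 55.3
pos [538.   31.1 242.4] yaw 0.000 q7 -0.100 q5 -0.008 F [-0.2 -0.2 -0.3] w 55.1 t 32.25 tilt 0.001
spin -0.050 (alt 3.092)
dp now [255.4, 145.0, -42.7]  after spin [247.8, 157.5, -42.7]
```

View pics/v_wrist.png

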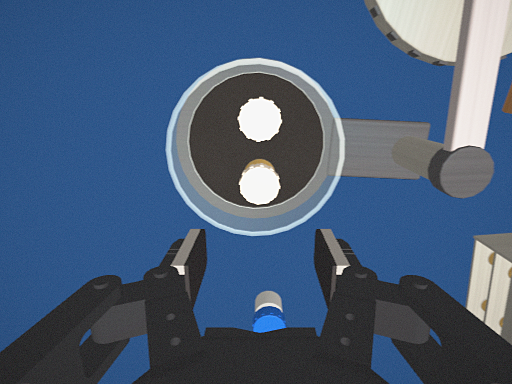

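View pics/v_scene_c170_130.png

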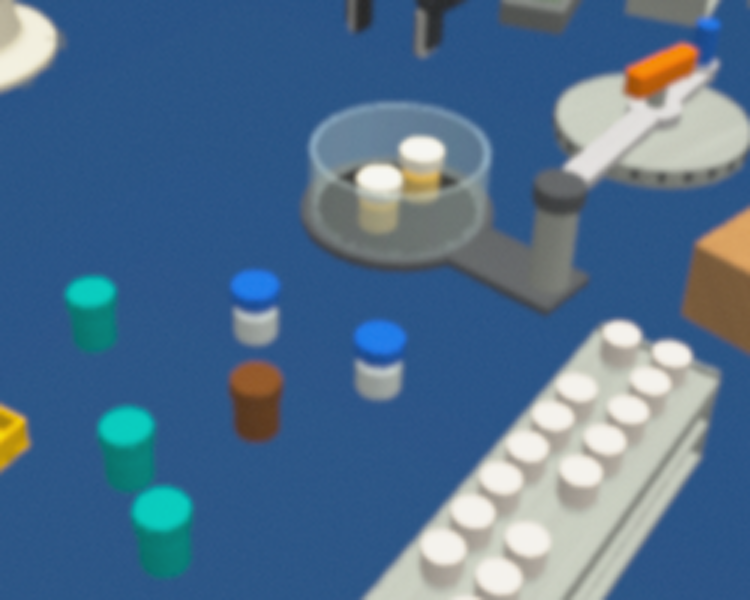

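View pics/v_side_c180_50.png

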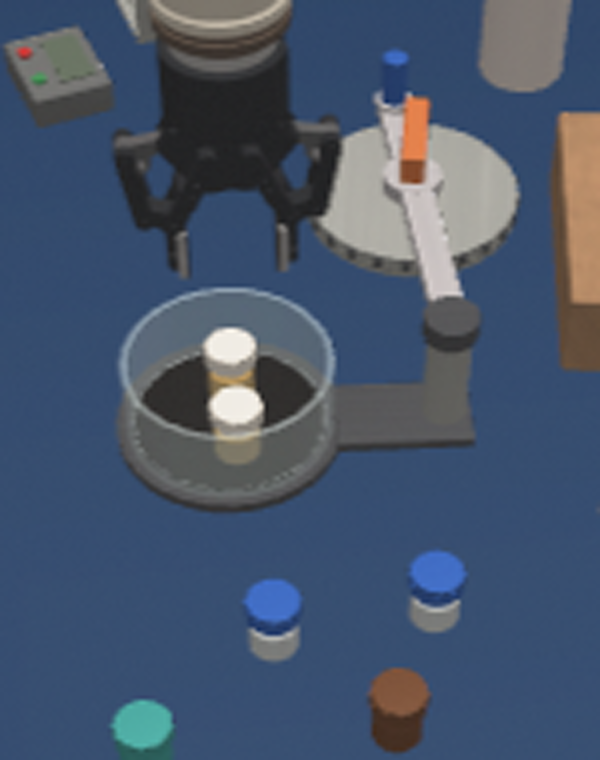

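```bash
python3 -c "
from h import *
b3('A','v',56,(180+231/4,50+345/4),(170+421/3,130+150/3),(260,119))
b3('B','v',56,(180+236/4,50+406/4),(170+380/3,130+178/3),(260,185))
b3('jar','v',68,(236.9,140.5),(303.3,179),(255.5,147))
b3('peg','v',142,(180+396/4,50+57/4),(170+708/3,130+22/3))
b3('c1','v',46,(248.3,200),(255,225.3))
plan(683,286.5,285,0.05)
"
python3 -m pendant '{"fingers":[1,1,1,1,1,1,1,1],"dp":[[43,24,-12],[43,24,-12],[43,24,-12],[43,24,-6],[43,24,0],[40,24,0],[0,0,0],[0,0,0]],"spin":[0,0,0,0,0,0,-0.05,0]}'
python3 -c "
from h import *
plan(683,286.5,230,0.05)
snap('w',['wrist'])"
```

```text
A [[542.2, 83.7], [544.6, 83.3], [539.6, 87.1]]
B [[540.9, 23.6], [544.8, 26.5], [539.7, 29.0]]
jar [[537.9, 54.8], [539.5, 59.8], [535.9, 65.3]]
peg [[684.8, 288.4], [686.3, 290.4], None]
c1 [[551.3, -139.8], [554.9, -138.5], None]
pos [538.   31.1 242.4] yaw 0.000 q7 -0.100 q5 -0.008 F [-0.2 -0.2 -0.3] w 55.1 t 32.25 tilt 0.001
spin -0.050 (alt 3.092)
dp now [255.4, 145.0, -42.7]  after spin [247.8, 157.5, -42.7]
t: 33.25
tool_pos: [681.7, 286.2, 281.6]
eef_rot: [-2.163, -2.275, 0.007]
force: [-0.1, 0.1, -0.4]
gripper_width: 85.3
pos [681.7 286.2 281.6] yaw 0.051 q7 -0.400 q5 0.025 F [-0.1  0.1 -0.4] w 85.3 t 33.25 tilt 0.005
spin 0.001 (alt -3.141)
dp now [0.3, 1.6, 51.5]  after spin [0.3, 1.6, 51.5]
```

View pics/w_wrist.png

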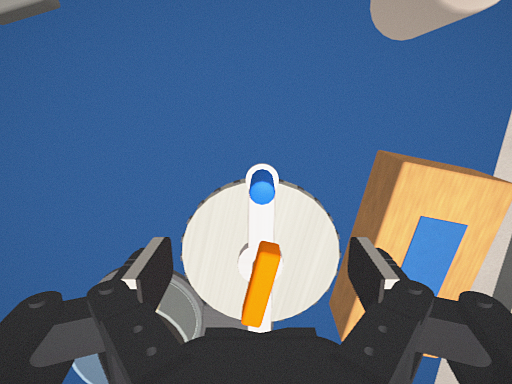

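```bash
python3 -m pendant '{"fingers":[1,1,1,1,0,0,0,0,0,0],"dp":[[0,1,33],[0,0,33],[0,0,32],[0,0,0],[0,0,0],[0,0,0],[0,0,0],[0,0,0],[0,0,0],[0,0,0]],"spin":[0,0,0,0,0,0,0,0,0,0]}'
python3 -c "
from h import *
plan(683,286.5,184,0.05)
snap('x',['wrist'])"
```

```text
t: 34.55
tool_pos: [684.2, 286.4, 188.3]
eef_rot: [2.165, 2.276, 0.003]
force: [-0.6, -0.4, 4.8]
gripper_width: 18.2
pos [684.2 286.4 188.3] yaw 0.050 q7 -0.403 q5 0.030 F [-0.6 -0.4  4.8] w 18.2 t 34.55 tilt 0.002
spin -0.000 (alt 3.141)
dp now [0.2, -1.2, 4.3]  after spin [0.2, -1.2, 4.3]
```

View pics/x_wrist.png

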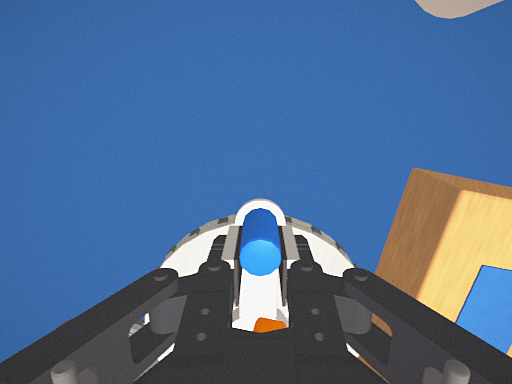

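```bash
python3 -m pendant '{"fingers":[0,0,0,0,0,0,0,0,0,0,0,0],"dp":[[-0.3,-12,0],[-1.2,-24,0],[-1.2,-24,0],[-1.2,-24,0],[-1.2,-24,0],[-1.2,-24,0],[-1.2,-24,0],[-1.2,-24,0],[-1.2,-24,0],[-1.2,-24,0],[0,0,0],[0,0,0]],"spin":[-0.05,-0.1,-0.1,-0.1,-0.1,-0.1,-0.1,-0.1,-0.1,-0.1,0,0]}'
python3 -c "
from h import *
plan(452.5,63,184,1.5)"
```

```text
t: 36.1
tool_pos: [492.2, 178.0, 188.2]
eef_rot: [-0.878, -3.016, -0.003]
force: [-5.3, 4.0, 10.3]
gripper_width: 18.0
pos [492.2 178.  188.2] yaw 1.004 q7 0.468 q5 0.157 F [-5.3  4.  10.3] w 18.0 t 36.10 tilt 0.002
spin -0.496 (alt 2.646)
dp now [-28.2, -118.3, 3.9]  after spin [31.5, -117.5, 3.9]
```

```bash
python3 -m pendant '{"fingers":[0,0,0,0,0,0,0,0],"dp":[[-1.2,-24,0],[-1.2,-24,0],[-1.2,-24,0],[-1.2,-24,0],[-1.2,-24,0],[0,-3,0],[0,0,0],[0,0,0]],"spin":[-0.1,-0.1,-0.1,-0.1,-0.1,0,0,0]}'
python3 -c "
from h import *
plan(452.5,63,184,1.5)"
```

```text
t: 37.1
tool_pos: [455.3, 62.1, 188.2]
eef_rot: [0.102, 3.139, 0.001]
force: [-4.9, 5.4, 14.1]
gripper_width: 18.3
pos [455.3  62.1 188.2] yaw 1.506 q7 1.152 q5 0.173 F [-4.9  5.4 14.1] w 18.3 t 37.10 tilt 0.001
spin 0.006 (alt -3.136)
dp now [2.8, 0.7, 4.2]  after spin [2.8, 0.7, 4.2]
```

```bash
python3 -m pendant '{"fingers":[0,0,0],"dp":[[0,-2,0],[0,0,0],[0,0,0]],"spin":[0,0,0]}'
python3 -m pendant '{"fingers":[1,1,1,1,1,1,1],"dp":[[0,0,0],[0,0,0],[0,0,0],[0,0,0],[0,0,-50],[0,0,-55],[0,0,0]],"spin":[0,0,0,0,0,0,0]}'
python3 -c "
from h import *
plan(537,59,289,1.305)"
```

```text
t: 37.48
tool_pos: [455.2, 61.9, 188.2]
eef_rot: [0.1, 3.139, 0.005]
force: [-4.3, 8.4, 12.5]
gripper_width: 17.8
t: 38.35
tool_pos: [458.1, 58.4, 296.2]
eef_rot: [0.112, 3.131, 0.001]
force: [-0.1, -0.2, -0.2]
gripper_width: 85.3
pos [458.1  58.4 296.2] yaw 1.500 q7 1.241 q5 0.077 F [-0.1 -0.2 -0.2] w 85.3 t 38.35 tilt 0.009
spin 0.195 (alt -2.947)
dp now [-78.6, 6.2, 7.8]  after spin [-75.9, 21.3, 7.8]
```

Home against the stop. Now to the lid bar.

```bash
python3 -m pendant '{"fingers":[1,1,1,1,1],"dp":[[-39,3,0],[-39,3,0],[0,0,0],[0,0,0],[0,0,0]],"spin":[0,0,0.1,0.095,0]}'
python3 -c "
from h import *
plan(537,59,188.5,1.305)
snap('y')"
```

```text
t: 38.98
tool_pos: [533.2, 58.3, 290.8]
eef_rot: [-0.415, -3.112, 0.001]
force: [-0.1, -0.5, 0.0]
gripper_width: 85.7
pos [533.2  58.3 290.8] yaw 1.306 q7 1.038 q5 0.122 F [-0.1 -0.5  0. ] w 85.7 t 38.98 tilt 0.002
spin 0.001 (alt -3.141)
dp now [-3.7, 1.7, 102.3]  after spin [-3.7, 1.7, 102.3]
```

View pics/y_wrist.png

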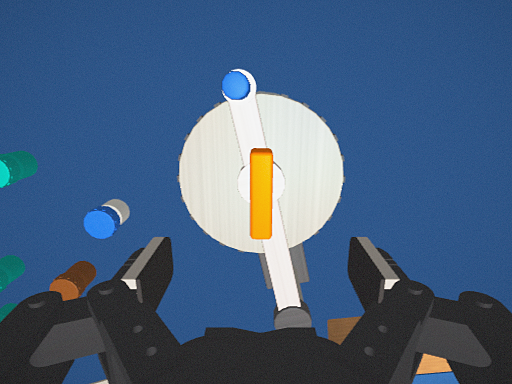

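View pics/y_side.png

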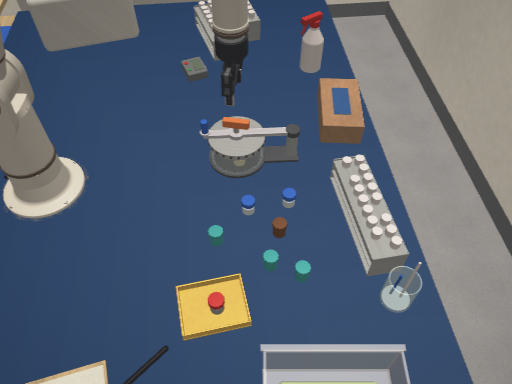

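```bash
python3 -m pendant '{"fingers":[1,1,1,1,0,0,0,0,0,0],"dp":[[-3,1,34],[0,0,34],[0,0,34],[0,0,0],[0,0,0],[0,0,0],[0,0,0],[0,0,0],[0,0,0],[0,0,0]],"spin":[0,0,0,0,0,0,0,0,0,0]}'
python3 -c "
from h import *
plan(537,58,188.5,1.305)"
```

```text
t: 40.38
tool_pos: [537.3, 58.6, 191.0]
eef_rot: [0.417, 3.113, -0.0]
force: [-1.7, -0.3, 5.4]
gripper_width: 16.9
pos [537.3  58.6 191. ] yaw 1.304 q7 0.981 q5 0.190 F [-1.7 -0.3  5.4] w 16.9 t 40.38 tilt 0.001
spin -0.001 (alt 3.141)
dp now [0.1, -0.6, 2.5]  after spin [0.1, -0.6, 2.5]
```

```bash
python3 -m pendant '{"fingers":[0,0,0,0,0,0,0,0,0,0,0],"dp":[[0,-1,0],[0,0,0.7],[0,0,0.7],[0,0,0.7],[0,0,0.7],[0,0,0.7],[0,0,0.7],[0,0,0.7],[0,0,0.7],[0,0,0],[0,0,0]],"spin":[0,0.155,0.155,0.155,0.155,0.155,0.155,0.155,0.155,0,0]}'
python3 -c "
from h import *
print(st()['wrist_torque'])
plan(537,58,182.5,-0.05)
snap('z',['wrist'])"
```

```text
t: 41.75
tool_pos: [535.9, 58.1, 185.3]
eef_rot: [-2.147, -2.292, 0.001]
force: [-5.3, -0.5, 10.2]
gripper_width: 16.7
{'t': 41.75, 'tool_pos': [535.91, 58.106, 185.269], 'eef_rot': [-2.147, -2.292, 0.001], 'force': [-5.34, -0.468, 10.153], 'gripper_width': 16.724, 'qpos': [-0.12, 0.426, -0.046, 1.938, 0.027, 0.78, -0.116]}
[-0.02469955  1.01819698 -0.17650367]
pos [535.9  58.1 185.3] yaw 0.065 q7 -0.116 q5 0.027 F [-5.3 -0.5 10.2] w 16.7 t 41.75 tilt 0.001
spin 0.115 (alt -3.027)
dp now [-0.2, 1.1, 2.8]  after spin [-0.1, 1.1, 2.8]
```

View pics/z_wrist.png

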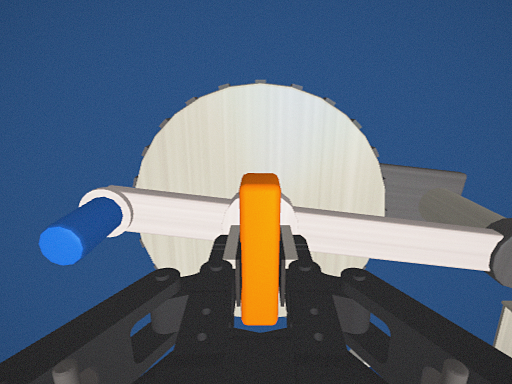

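Continue to the stop, in small turns, watching the torque.

```bash
python3 -m pendant '{"fingers":[0,0,0,0,0],"dp":[[0,0,0.7],[0,0,0],[0,0,0],[0,0,0],[0,0,0]],"spin":[0.06,0.05,0,0,0]}'
python3 -c "
from h import *
print(manip.state()['wrist_torque'])
plan(537,58,182.5,-0.05)"
python3 -m pendant '{"fingers":[0,0,0,0],"dp":[[0,0,0],[0,0,0],[0,0,0],[0,0,0]],"spin":[0.05,0,0,0]}'
python3 -c "
from h import *
print(manip.state()['wrist_torque'])
plan(537,58,182.5,-0.05)"
```

```text
t: 42.42
tool_pos: [535.8, 58.1, 184.8]
eef_rot: [-2.27, -2.17, 0.001]
force: [-5.5, 0.2, 10.7]
gripper_width: 16.6
[-0.03845541  1.19559652 -0.19257689]
pos [535.8  58.1 184.8] yaw -0.045 q7 -0.213 q5 0.012 F [-5.5  0.2 10.7] w 16.6 t 42.42 tilt 0.002
spin 0.005 (alt -3.137)
dp now [-0.0, 1.2, 2.3]  after spin [-0.0, 1.2, 2.3]
t: 42.92
tool_pos: [535.9, 61.0, 184.7]
eef_rot: [-2.317, -2.118, -0.002]
force: [-5.0, 6.0, 9.0]
gripper_width: 17.2
[1.08302402 1.06556456 0.78042713]
pos [535.9  61.  184.7] yaw -0.090 q7 -0.256 q5 0.004 F [-5.  6.  9.] w 17.2 t 42.92 tilt 0.003
spin -0.040 (alt 3.102)
dp now [-2.9, 1.4, 2.2]  after spin [-2.9, 1.3, 2.2]
```

```bash
python3 -m pendant '{"fingers":[0,0,0,0],"dp":[[-2,0,0],[0,0,0],[0,0,0],[0,0,0]],"spin":[-0.03,0,0,0]}'
python3 -c "
from h import *
print(manip.state()['wrist_torque'])
plan(537,58,182.5,-0.05)"
```

```text
t: 43.42
tool_pos: [535.7, 57.6, 184.8]
eef_rot: [-2.287, -2.151, -0.0]
force: [-5.9, 2.6, 8.8]
gripper_width: 17.0
[0.52409983 1.08761165 0.56504657]
pos [535.7  57.6 184.8] yaw -0.061 q7 -0.226 q5 0.009 F [-5.9  2.6  8.8] w 17.0 t 43.42 tilt 0.002
spin -0.011 (alt 3.130)
dp now [0.5, 1.2, 2.3]  after spin [0.5, 1.2, 2.3]
```

```bash
python3 -m pendant '{"fingers":[1,1,1,1,1,1,1],"dp":[[0,0,0],[0,0,0],[0,0,0],[0,0,0],[0,0,-50],[0,0,-60],[0,0,0]],"spin":[0,0,0,0,0,0,0]}'
python3 -c "
from h import *
snap('A')
plan(537,58,182.5,-0.05)
crop('A','side',180,100,320,290,4)
crop('A','scene',170,130,380,330,3)"
```

```text
t: 44.3
tool_pos: [539.5, 56.1, 298.9]
eef_rot: [2.288, 2.144, 0.013]
force: [0.2, -0.4, -0.5]
gripper_width: 85.1
pos [535.9  55.7 293.1] yaw -0.065 q7 -0.223 q5 0.005 F [ 0.   0.4 -0.7] w 85.5 t 44.45 tilt 0.001
spin -0.015 (alt 3.127)
dp now [2.4, 1.0, 110.6]  after spin [2.4, 1.1, 110.6]
```

View pics/A_wrist.png

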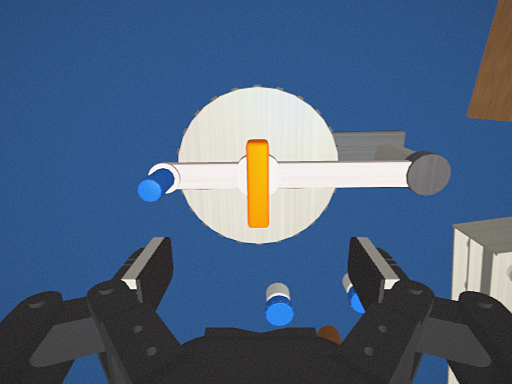

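View pics/A_side_c180_100.png

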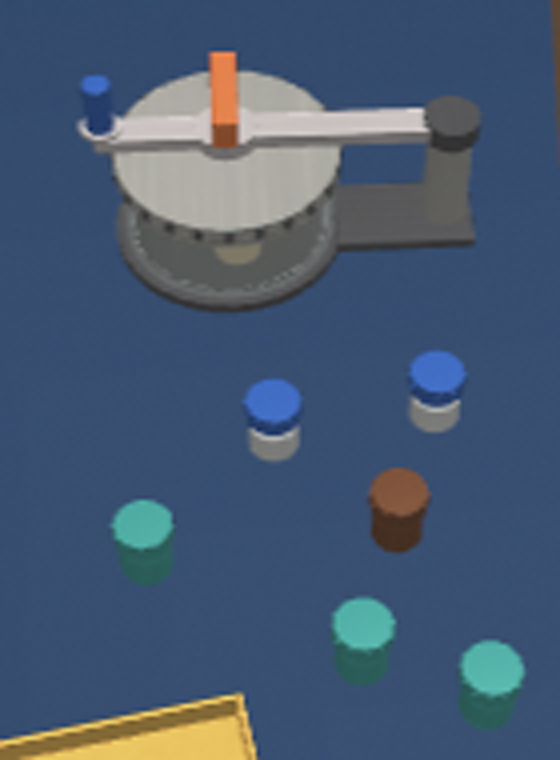

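View pics/A_scene_c170_130.png

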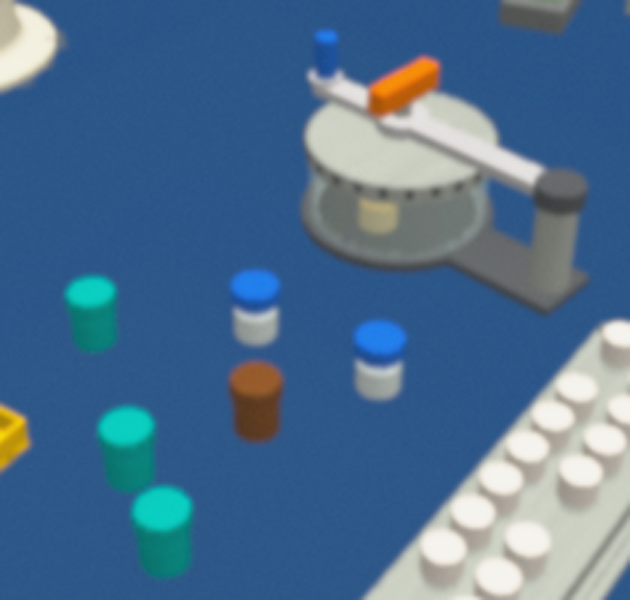

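```bash
python3 -c "
from h import *
for n,box in (('side',(198,114,212,140)),('scene',(270,138,290,160))):
    x0,y0,x1,y1=box
    a=cv2.imread(f'pics/a_{n}.png').astype(np.float32);b=cv2.imread(f'pics/A_{n}.png').astype(np.float32)
    g=lambda i:cv2.cvtColor(i[y0:y1,x0:x1]/255,cv2.COLOR_BGR2GRAY)
    print(n,cv2.phaseCorrelate(g(a),g(b)))
for t in 'aA':
  for n in('side','scene','wrist'):
    im=load(t,n); h=cv2.cvtColor(im['color'],cv2.COLOR_RGB2HSV)
    m=cv2.inRange(h,(5,170,120),(16,255,255)); k,l,s,c=cv2.connectedComponentsWithStats(m)
    if k<2: continue
    i=1+np.argmax(s[1:,4]); ys,xs=np.where(l==i)
    v=np.array([pix2z(im,x,y,132)[:2] for x,y in zip(xs,ys)]); r=cv2.minAreaRect(v.astype(np.float32)); print(t,n,s[i],np.round(c[i],1),r)
W=load('A','wrist')
print([np.round(pix2z(W,*p,z)[:2],1) for p,z in (((257.5,143),136),((258.5,225),136),((150,189),142),((428,173),105))])
"
python3 - <<'E'
from h import *
crop('A','wrist',130,120,460,250,2)
E
```

```text
side ((0.5685793351424531, 0.477558970431641), 1.01362892727793)
scene ((0.4988601157897836, -0.023829917775177734), 0.9917991568644842)
a side [231 114  10  17  78] [234.4 121.6] ((534.1038208007812, 60.433597564697266), (15.392632484436035, 66.93436431884766), 7.302023410797119)
a scene [295 149  19  19 191] [303.9 158.3] ((543.5157470703125, 52.37825012207031), (29.31398582458496, 94.24143981933594), 8.01396656036377)
A side [233 114   2  17  20] [233.2 121.6] ((531.2646484375, 61.291107177734375), (62.740264892578125, 2.7094905376434326), 85.85267639160156)
A scene [294 150  22  18 185] [304.  159.2] ((544.2863159179688, 51.424835205078125), (34.74779510498047, 93.08255004882812), 0.08188162744045258)
A wrist [246 139  22  89 203] [252.2 166.7] ((529.5621948242188, 62.636199951171875), (75.02018737792969, 16.02904510498047), 76.32615661621094)
[array([538. ,  95.7]), array([534.3,  27.7]), array([452. ,  66.2]), array([688.2,  54.5])]
```

View pics/A_wrist_c130_120.png

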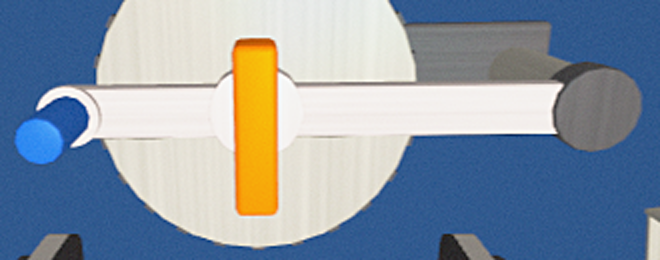

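```bash
python3 - <<'E'
from h import *
o=[cv2.imread(f'pics/{t}_scene.png')[160:225,262:345] for t in ('y','A')]
im=np.vstack([cv2.resize(i,None,fx=4.5,fy=4.5,interpolation=cv2.INTER_CUBIC) for i in o]); im=np.clip(im*1.4,0,255).astype(np.uint8)
cv2.imwrite('pics/jarcmp.png',im)
E
```

```text
(no output)
```

View pics/jarcmp.png

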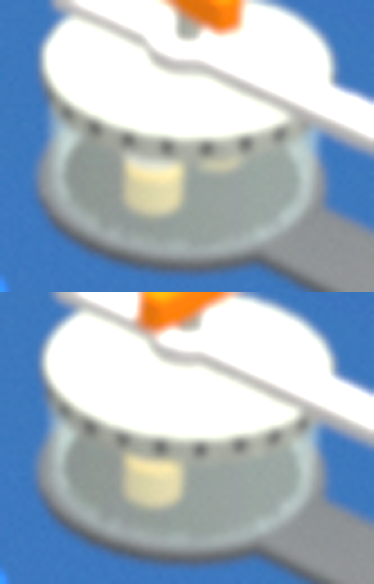

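View pics/A_side.png

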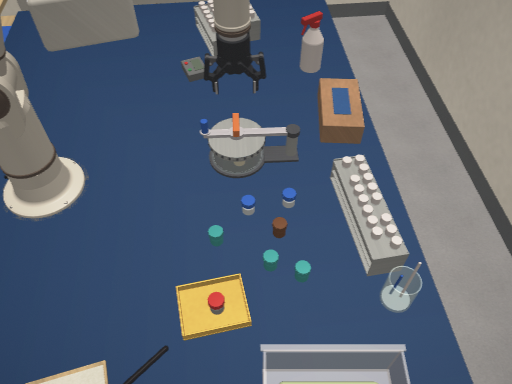

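Before screwing down, both pot bottoms showed through the jar wall. The lid is lower now and square to the arm, the red-capped pot is in the tray at (217,301), and the blue-capped pots haven't moved. Handing in.

```bash
python3 -c "
from cell import manip
print(manip.hand_in())"
```

```text
the job is handed in; nothing more can be done
None
```

I did the whole changeover in order and handed it in at about 44.5 s of the 210 s allowed; the hand-in gave no verdict. I unscrewed the lid to about 1.33 rad and swung the arm clear to about 1.45 rad. The red-capped used pot went into the tray and the two white-capped samples onto the jar's floor. I then swung the arm home and screwed the lid down.

**Samples:** only two white-capped pots were on the bench. The turquoise and brown look-alikes were left alone.

**Arm home:** it came up against its stop with the contact force rising. The peg is within about 1 mm of its starting place.

**Lid down:** the bar is square to the arm to about 0.02 rad. On the last turn I went a little past the lid's stop, which nudged the arm by about 0.02 rad. I turned back slightly and pressed it home again before letting go.

**Pots:**
- **Used pot:** upright near the middle of the tray.
- **Samples:** both upright about 25–32 mm from the jar's axis. One is hidden behind the lowered lid in the final picture. I last saw its base just before screwing down.
- **Control pots:** unmoved in the pictures.

**Disagreement:** the wrist camera placed things about 5 mm off the other two cameras, so I used averages; every grasp held.

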